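# Blow-dry a sample cup: hold the air lever in the green

### The job

Take the washed aluminium sample cup off the wire drainer, turn it mouth-down and lower it gently over the peg of the blue drying stand until its rim stands on the seat, then let go of it. Then press the stand's red spring-return air lever until the gauge needle is in the green, without ever entering the red, keep it there for at least three seconds, and finish while still holding it in the green. Leave the lidded tin, the amber bottle and the brush alone.

Things in the scene. Friction and masses are not known exactly. Their poses are not given: they have to be found in the camera images.
- cup: Straight-sided aluminium sample cup, outer diameter 50 mm, height 95 mm, wall 2.5 mm, closed base 3 mm thick, about 100 g. Origin: centre of the outside of its closed base; its z axis runs along the cup from base to mouth. It starts lying in the drainer with the mouth end lower (axis sloping 22 degrees, 0.384 rad), mouth pointing away from the robot.
- cup_mouth (a point): Centre of the cup's open mouth, in the plane of the rim (95 mm from the base along the cup's z axis).
- drainer: Fixed wire drainer on a grey drip tray 170 x 100 x 14 mm. Origin: centre of the tray's underside; x: the way the cup's mouth points, seen from above. The cup lies on two wires 30 mm apart (6 mm thick) that slope 22 degrees down to +x and turn up 17 mm at the low end as a stop for the rim. The cup's axis is about 66 mm above the table at its middle; both its sides are free.
- stand: Fixed air-drying stand on a blue base plate 130 mm (x) x 330 mm (y) x 10 mm. Origin: underside of the plate on the table, z up. The drying peg stands at y = +105 mm, the gauge at y = +36 mm, the valve block at y = -35 mm (56 mm high, 88 mm with the lever fork), and the lever runs from there towards -y, its red pad near y = -132 mm; all at x = 0.
- gauge (a point): Centre of the gauge dial, on the stand: 54 mm across, dial facing up, 68 mm above the table. The black needle follows the lever, 9 rad per rad, clockwise from above; green arc = lever 0.19 to 0.31 rad, red arc = lever 0.40 to 0.50 rad.
- peg_seat (a point): On the axis of the upright drying peg, at the height where the cup's rim stands when fully home: tops of six radial ribs, 45 mm above the table, on a grey disc of 68 mm diameter. Above it rises a centring cone (37 mm diameter at its foot, 16 mm at 23 mm above the seat) and a peg of 14 mm diameter whose round tip is 78 mm above the seat.
- lever (a joint): Angle of the spring-return air lever, rad: 0 released (rising 0.30 rad towards its pad), 0.5 fully down. Hinge along the stand's x axis at y = -25 mm, 78 mm above the table; pad 115 mm from it. On the pad 3.5 N starts it, 8.2 N gives 0.25, 13 N gives 0.5; it springs back when let go. Green is 0.19 to 0.31 rad: pad 20 to 34 mm below its rest height (27 mm mid-green).
- lever_pad (a point): Centre of the top face of the red lever pad (36 mm wide, 46 mm long along the lever, 12 mm thick); moves with the lever. At rest it is about 122 mm above the table.
- tin: Bystander: short lidded aluminium tin, diameter 63 mm, height 38 mm. Origin: centre of its underside.
- reagent: Bystander: amber bottle with black cap, diameter 56 mm, height 120 mm. Origin: centre of its underside.
- brush: Bystander: small brush lying flat, 160 mm long. Origin: under its middle.
There are look-alikes about, which are no part of the job. What is shaped like the cup but purple or turquoise is not meant.

How it is judged:
By the outcome, as a careful person would: the job done as asked, in the order asked, and still so for the second after the job is handed in, while the arm keeps its last pose, push and grip.
It also fails if it takes over 72 s, if anything falls off the work surface, if the arm or the gripper's body presses on something with over 40 N, if the wrist force passes 120 N, or if a joint passes its speed limit or range.

### The arm

A 7-joint arm with a two-finger parallel gripper is mounted at the origin on the work surface. World frame = base frame: x ahead of the robot, y to its left, z up, the work surface at z = 0. Lengths are in m, angles in rad, forces in N, time in s.
With the tool pointing down it reaches from about 0.4 to 0.875 m from the base axis. Payload 6.5 kg.
Tool frame: the origin (TCP) lies at the very end of the fingers, on their centre line; the grasp point (between the pads) lies 19 mm behind it; x points along the fingers, y is the direction in which the jaws open and shut, and the axes are right-handed (so a half turn about x gives the same grasp; the last joint's range is limited). The gripper opens to 88 mm and grips with 3 to 60 N. Pads are 18 mm wide; open, the fingers measure 123 mm over their backs; the gripper's body (75 mm by 187 mm) begins 45 mm behind the grasp point.
Start: joints at [1.046, 0.536, -0.004, 1.538, 0.003, 1.067, -0.071], TCP at [0.288, -0.583, 0.206] pointing down, gripper open.
Joint ranges: [-2.7, 2.7], [-0.37, 2.16], [-1.27, 1.26], [0.24, 2.4], [-1.31, 4.45], [0.19, 1.91], [-2.76, 2.76]. Speed limits (rad/s): [2.39, 2.39, 3.14, 3.14, 3.14, 3.14, 3.14].

### API

Orientations are given as a unit quaternion [x, y, z, w].
In Python, from station import robot, read_camera, masks_of, pinpoint gives the robot as it stands. The module is installed in compiled form; this text tells all that it offers.
- The arm moves only by the tool drive_tool, never from a script. Its argument "deltas" is a list of rows, each a list of 3 entries, a list of its own where there are three numbers: the shift along the tool's x, y, z in m, then the turn, a rotation vector about the tool's x, y, z in rad, then the gripper command: -1 is shut, 1 is fully open, values between are in proportion. A call has 1 to 5 rows; each row is the pose to reach, as a shift and turn from the pose commanded when the call began, along the tool's axes at that moment; what a row does not reach only later rows make up. A row lasts 1/12 s, in which the tool goes at most 41.7 mm and 7.16 degrees, less where a joint would pass 70% of its speed; a pose out of reach is approached as far as the arm can. A call with a gripper value outside its range is refused whole. The fingers move at their own pace and stop on an object; "squeeze" is the grip in N (left out, the last holds). Time passes only in rows, so rows that repeat a pose let the fingers close. It gives the time, the measured TCP pose, the force and the opening at its end, in the units of the state.
- robot.sense(): the state, without advancing time (a new reading comes with each control period).
- read_camera(name): name is "side" or "top" or "wrist"; returns a dict with "image" (400x640x3 uint8, blue, green, red), "fx", "fy", "cx", "cy" (pixels), "world_from_camera" (4x4, takes a point from camera to world coordinates); the wrist camera has in their place "mount" (4x4, takes a point from camera to tool coordinates, whose origin is the TCP and whose axes are the tool frame's). Camera axes: x right, y down, z forward; pixel columns grow to the right and rows downward; lengths in m; the calibration is good to about 2 mm. A picture is of the moment at which its call begins: read the wrist's pose just before it. There is no depth.
- robot.sign_off(): hands the job in, once; it reports no verdict.
Trained networks look in the newest picture that a camera, given by its name, has taken for a name from the list of things; names that differ only in an ending like _2 or _b are one class to them, and where a whole thing is asked for, a point or a joint stands for the part that bears it (a point fixed in the world has none). Each returns a list of dicts, best first, with "p" (0 to 1); they miss things now and then, are a little off and sometimes report something else, mostly with a low value. They report only what shows in the picture. A call takes as long as a camera call. They do not tell look-alikes from the thing itself.
- masks_of(camera, thing): "pixels" (400x640 bool, what is visible of it) and "centre" ([column, row] in pixels, amid what is visible of it).
- pinpoint(camera, thing): "centre" ([column, row] in pixels: a listed point, or the origin of a listed thing).
The state is a dict: "time": time; "joint_positions": joint angles; "dq": joint speeds; "joint_efforts": joint torques, N m; "eef_pos": TCP position; "tool_rot": TCP orientation; "wrist_force": force on the tool from outside, world axes, zero at the start; "ft_torque": the same for the moment, N m; "grip_width": finger opening in m.
Only numpy, scipy, OpenCV 4.12 (cv2) and the standard library are available. Lean on these libraries where they do the work, as an engineer would, in place of code of your own. Each camera call takes 0.05 s, during which the arm holds its last target.

## Working session

There is one attempt and no reset: what is moved stays moved. The work goes in short steps, Python scripts to look and compute and a tool call to move; the robot and the scene stay as the last step left them, time stands still between calls to the robot, and variables do not carry over. Pictures are saved under pics/ and viewed, and the job is handed in when it is done.

Besides the shell and the picture viewer there is one more tool, called as name(argument=value, ...) on one line, values as JSON. drive_tool: Moves the arm, as the interface text tells. Its arguments: {"type":"object","properties":{"deltas":{"type":"array"},"squeeze":{"type":"number"}},"required":["deltas"]}

```bash
mkdir -p pics; ls; cat > h.py <<'E'
import numpy as np, cv2
from scipy.spatial.transform import Rotation as R
from station import robot, read_camera, masks_of, pinpoint
def cam(name):
    s=robot.sense(); c=read_camera(name)
    if 'mount' in c:
        T=np.eye(4);T[:3,:3]=R.from_quat(s['tool_rot']).as_matrix();T[:3,3]=s['eef_pos']
        c['W']=T@np.array(c['mount'])
    else: c['W']=np.array(c['world_from_camera'])
    return c
def ray(c,px):
    d=np.array([(px[0]-c['cx'])/c['fx'],(px[1]-c['cy'])/c['fy'],1.0])
    d=c['W'][:3,:3]@d; return c['W'][:3,3],d/np.linalg.norm(d)
def atz(c,px,z):
    o,d=ray(c,px); return o+d*(z-o[2])/d[2]
def proj(c,p):
    q=np.linalg.inv(c['W'])@np.append(p,1); return [c['fx']*q[0]/q[2]+c['cx'],c['fy']*q[1]/q[2]+c['cy']]
def tri(c1,p1,c2,p2):
    o1,d1=ray(c1,p1);o2,d2=ray(c2,p2)
    A=np.stack([d1,-d2],1);t=np.linalg.lstsq(A,o2-o1,rcond=None)[0]
    a=o1+d1*t[0];b=o2+d2*t[1];return (a+b)/2,np.linalg.norm(a-b)
E
python3 - <<'E'
from h import *
np.set_printoptions(precision=3,suppress=True)
print(robot.sense())
for n in['top','side','wrist']:
    c=cam(n);cv2.imwrite(f'pics/{n}0.png',c['image'])
    print(n,c['fx'],c['cx'],c['cy'],c['W'])
    for t in['cup','cup_mouth','drainer','stand','gauge','peg_seat','lever_pad','tin','reagent','brush']:
        print(t,[(np.round(k['centre']),round(k['p'],2)) for k in pinpoint(n,t)[:4]], [(np.round(k['centre']),round(k['p'],2),k['pixels'].sum()) for k in masks_of(n,t)[:4]] if t in('cup','stand','drainer') else '')
print(robot.sense()['time'])
E
```

```text
pics
{'time': 0.0, 'joint_positions': array([ 1.046,  0.537, -0.004,  1.539,  0.003,  1.067, -0.071]), 'dq': array([-0.001, -0.   ,  0.   ,  0.   ,  0.001, -0.002,  0.   ]), 'joint_efforts': array([ -0.001, -57.098,   0.991, -25.16 ,  -0.056,   0.018,   0.   ]), 'eef_pos': array([ 0.288, -0.582,  0.206]), 'tool_rot': array([-0.688, -0.161,  0.689, -0.16 ]), 'wrist_force': array([0.145, 0.702, 0.647]), 'ft_torque': array([ 0.026,  0.031, -0.005]), 'grip_width': 0.08824809035713231}
top 499.86618191937794 314.89516401816917 187.7832628957082 [[ 0.021 -0.983  0.18   0.244]
 [-1.    -0.023 -0.008  0.076]
 [ 0.012 -0.18  -0.984  1.857]
 [ 0.     0.     0.     1.   ]]
cup [(array([241., 191.]), 0.95), (array([285., 209.]), 0.89), (array([190., 185.]), 0.71), (array([236., 247.]), 0.59)] [(array([288., 196.]), 0.93, np.int64(380)), (array([238., 180.]), 0.85, np.int64(398)), (array([228., 237.]), 0.58, np.int64(387)), (array([200., 183.]), 0.56, np.int64(358))]
cup_mouth [(array([242., 169.]), 0.82), (array([223., 224.]), 0.73), (array([293., 185.]), 0.69), (array([210., 178.]), 0.69)] 
dra
[... 1189 characters left out ...]
2568)), (array([413., 165.]), 0.34, np.int64(216))]
gauge [(array([326., 183.]), 0.89), (array([412., 169.]), 0.49)] 
peg_seat [(array([321., 207.]), 0.58)] 
lever_pad [(array([371., 237.]), 0.66), (array([333., 144.]), 0.56)] 
tin [(array([328., 185.]), 0.7), (array([368., 242.]), 0.59)] 
reagent [(array([254., 239.]), 0.7)] 
brush [(array([412., 164.]), 0.76)] 
wrist 342.41491196517705 322.2797037997652 198.11782589956525 [[ 0.442 -0.854 -0.275  0.359]
 [-0.897 -0.421 -0.136 -0.549]
 [ 0.001  0.307 -0.952  0.385]
 [ 0.     0.     0.     1.   ]]
cup [] []
cup_mouth [] 
drainer [] []
stand [] []
gauge [] 
peg_seat [] 
lever_pad [] 
tin [] 
reagent [] 
brush [(array([123.,  54.]), 0.69)] 
2.1
```

```bash
python3 - <<'E'
import cv2
a=cv2.imread('pics/top0.png');cv2.imwrite('pics/top0c.png',cv2.resize(a[110:300,150:450],None,fx=2.6,fy=2.6,interpolation=cv2.INTER_CUBIC))
a=cv2.imread('pics/side0.png');cv2.imwrite('pics/side0c.png',cv2.resize(a[120:380,220:460],None,fx=2.3,fy=2.3,interpolation=cv2.INTER_CUBIC))
E
```

```text
(no output)
```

View pics/top0c.png

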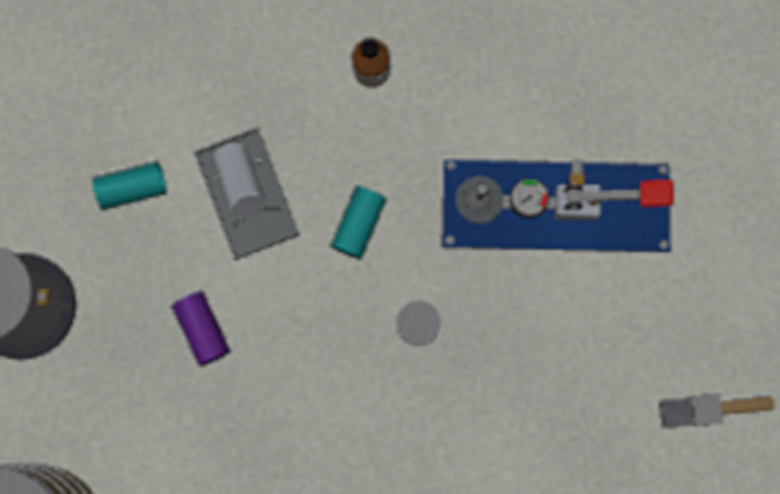

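View pics/side0c.png

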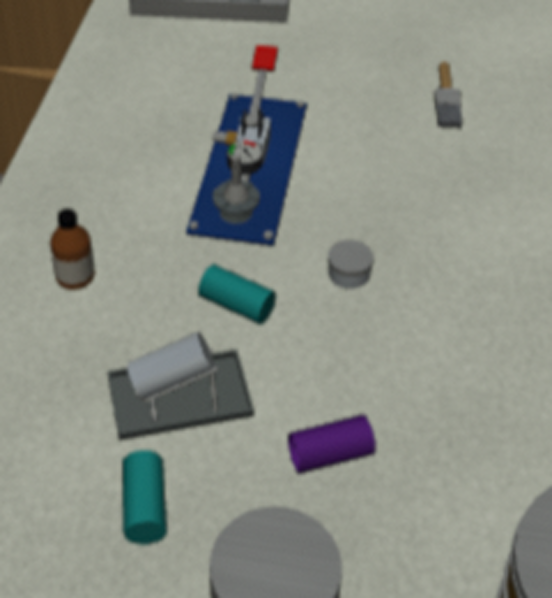

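```bash
python3 - <<'E'
from h import *
np.set_printoptions(precision=4,suppress=True)
s=robot.sense();print(R.from_quat(s['tool_rot']).as_matrix())
t=cam('top');sd=cam('side')
for n,z,a,b in[('cup',None,(241,191),(308,268)),('mouth',None,(242,169),(280,283)),('drainer',0,(248,186),(295,292)),('stand',0,(361,187),(328,197)),('gauge',.068,(352,188),(326,183)),('seat',.045,(334,184),(321,207)),('pad',.122,(400,185),(333,144)),('tin',0,(310,237),(368,242)),('reag',0,(289,135),(254,239)),('brush',0,(424,269),(412,164))]:
    p,g=tri(t,a,sd,b);print(n,p,round(g,4), '' if z is None else (atz(t,a,z)[:2],atz(sd,b,z)[:2]))
E
```

```text
[[-0.      0.4429 -0.8966]
 [-0.     -0.8966 -0.4429]
 [-1.     -0.      0.    ]]
cup [0.5535 0.3233 0.1078] 0.0146 
mouth [0.642  0.3333 0.0363] 0.0008 
drainer [ 0.5964  0.3157 -0.0197] 0.0165 (array([0.5844, 0.3127]), array([0.6006, 0.3295]))
stand [ 0.5895 -0.1159 -0.0179] 0.0085 (array([ 0.5905, -0.1141]), array([ 0.5816, -0.0955]))
gauge [ 0.5778 -0.0731  0.0814] 0.0137 (array([ 0.5734, -0.0744]), array([ 0.5877, -0.0899]))
seat [ 0.5919 -0.0105  0.0289] 0.0043 (array([ 0.5911, -0.0097]), array([0.5863, 0.0068]))
pad [ 0.5844 -0.2396  0.123 ] 0.0127 (array([ 0.5782, -0.2398]), array([ 0.5911, -0.2423]))
tin [ 0.4087  0.0742 -0.0205] 0.019 (array([0.3975, 0.0744]), array([0.4169, 0.0925]))
reag [0.7772 0.1629 0.0181] 0.0099 (array([0.7876, 0.1641]), array([0.7785, 0.1475]))
brush [ 0.2967 -0.3502 -0.0101] 0.0145 (array([ 0.2892, -0.3474]), array([ 0.3042, -0.3377]))
```

```bash
cat > plan.py <<'E'
# print next delta (tool frame) from pose (pos,quat) to world target pos + rot matrix
from h import *
np.set_printoptions(precision=4,suppress=True)
def Rdown(zaz,tilt=0):  # tool x down; z horizontal at azimuth zaz (deg); tilt: rotation about tool y
    z=np.array([np.cos(np.radians(zaz)),np.sin(np.radians(zaz)),0]);x=np.array([0,0,-1.]);y=np.cross(z,x)
    return R.from_matrix(np.stack([x,y,z],1))*R.from_rotvec([0,np.radians(tilt),0])
def delta(p0,r0,p1,r1):
    return r0.inv().apply(np.array(p1)-p0),(r0.inv()*r1).as_rotvec()
def cur():
    s=robot.sense();return np.array(s['eef_pos']),R.from_quat(s['tool_rot'])
E
python3 - <<'E'
from plan import *
p,r=cur()
for q,a in [((.42,-.44,.25),-122),((.50,-.25,.28),-88),((.53,-.06,.28),-54),((.53,.13,.28),-19),((.53,.27,.28),15)]:
    r1=Rdown(a);print(*delta(p,r,q,r1),np.linalg.norm(np.array(q)-p));p,r=np.array(q),r1
E
```

```text
[-0.0436 -0.0695 -0.1817] [-0.5534  0.     -0.    ] 0.19934331617689985
[-0.03   -0.0328 -0.2035] [-0.5934  0.      0.    ] 0.2083266665599966
[ 0.      0.0366 -0.1888] [-0.5934  0.      0.    ] 0.19235384061671346
[ 0.      0.1117 -0.1537] [-0.6109  0.      0.    ] 0.19
[ 0.      0.1324 -0.0456] [-0.5934  0.      0.    ] 0.14
```

drive_tool(deltas=[[[-0.009, -0.014, -0.036], [-0.11, 0, 0], 1], [[-0.018, -0.028, -0.072], [-0.22, 0, 0], 1], [[-0.026, -0.042, -0.108], [-0.33, 0, 0], 1], [[-0.035, -0.056, -0.144], [-0.44, 0, 0], 1], [[-0.044, -0.07, -0.18], [-0.55, 0, 0], 1]], squeeze=25)

```text
time: 2.62
eef_pos: [0.4192, -0.4389, 0.251]
tool_rot: [-0.618, -0.343, 0.618, -0.343]
wrist_force: [0.4, -1.1, -0.1]
grip_width: 0.0881
```

drive_tool(deltas=[[[-0.006, -0.007, -0.04], [-0.12, 0, 0], 1], [[-0.012, -0.013, -0.08], [-0.24, 0, 0], 1], [[-0.018, -0.02, -0.12], [-0.36, 0, 0], 1], [[-0.024, -0.026, -0.16], [-0.48, 0, 0], 1], [[-0.03, -0.033, -0.2], [-0.6, 0, 0], 1]])

```text
time: 3.03
eef_pos: [0.4974, -0.2517, 0.281]
tool_rot: [0.489, 0.511, -0.489, 0.511]
wrist_force: [0.4, -0.0, 0.8]
grip_width: 0.0876
```

drive_tool(deltas=[[[0, 0.007, -0.038], [-0.12, 0, 0], 1], [[0, 0.015, -0.076], [-0.24, 0, 0], 1], [[0, 0.022, -0.114], [-0.36, 0, 0], 1], [[0, 0.03, -0.152], [-0.48, 0, 0], 1], [[0, 0.037, -0.19], [-0.6, 0, 0], 1]])

```text
time: 3.45
eef_pos: [0.5267, -0.0605, 0.2807]
tool_rot: [0.316, 0.632, -0.316, 0.633]
wrist_force: [-0.2, -0.2, 0.4]
grip_width: 0.0882
```

```bash
python3 - <<'E'
from plan import *
s=robot.sense();print(s['time'],s['joint_positions'],s['eef_pos'],s['wrist_force']);print(R.from_quat(s['tool_rot']).as_matrix())
p,r=cur()
c=cam('wrist');cv2.imwrite('pics/w1.png',c['image'])
for q,a in [((.53,.13,.28),-19),((.53,.27,.28),15)]:
    r1=Rdown(a);print(*delta(p,r,q,r1),np.linalg.norm(np.array(q)-p));p,r=np.array(q),r1
E
```

```text
3.45 [ 0.4917  0.3071 -0.5698  1.7435  0.1807  1.1428  0.5115] [ 0.5267 -0.0605  0.2807] [-0.1546 -0.1974  0.4469]
[[ 0.0007  0.7999  0.6001]
 [-0.0004  0.6001 -0.7999]
 [-1.      0.0003  0.0007]]
[ 0.0006  0.1169 -0.1504] [-0.5956  0.0008 -0.0001] 0.19053723679347895
[ 0.      0.1324 -0.0456] [-0.5934  0.      0.    ] 0.14
```

View pics/w1.png

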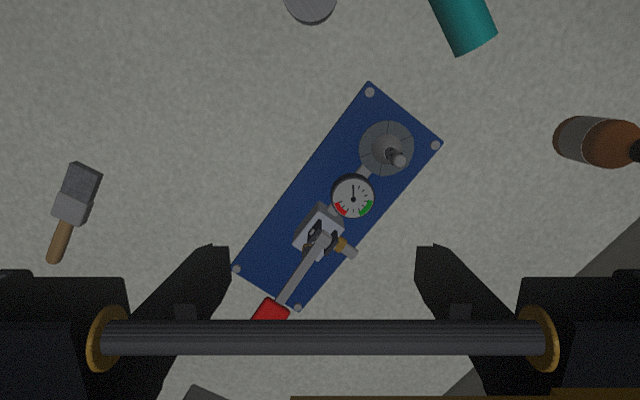

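```bash
python3 - <<'E'
from plan import *
c=cam('wrist')
P={}
for t,z in[('stand',0),('gauge',.068),('peg_seat',.045),('lever_pad',.122)]:
    k=pinpoint('wrist',t)
    if k: print(t,np.round(k[0]['centre'],1),round(k[0]['p'],2),atz(c,k[0]['centre'],z))
for n,px,z in[('cornerTL(-x,+y)?',(368,82),.01),('TR',(442,138),.01),('BL',(231,268),.01),('gauge',(352,195),.068),('tip',(398,158),.123),('disc',(386,148),.040)]:
    print(n,atz(c,px,z))
E
```

```text
stand [324.3 207. ] 0.95 [ 0.5803 -0.1132  0.    ]
gauge [346.1 209.3] 0.67 [ 0.588  -0.0811  0.068 ]
peg_seat [377.1 156. ] 0.61 [ 0.5808 -0.0095  0.045 ]
lever_pad [259.5 325.6] 0.65 [ 0.5838 -0.2432  0.122 ]
cornerTL(-x,+y)? [0.5198 0.0525 0.01  ]
TR [0.641  0.0589 0.01  ]
BL [ 0.528  -0.2697  0.01  ]
gauge [ 0.5821 -0.0627  0.068 ]
tip [0.5793 0.0054 0.123 ]
disc [0.5842 0.0045 0.04  ]
```

drive_tool(deltas=[[[0, 0.023, -0.03], [-0.12, 0, 0], 1], [[0, 0.047, -0.06], [-0.24, 0, 0], 1], [[0, 0.07, -0.09], [-0.36, 0, 0], 1], [[0, 0.093, -0.12], [-0.48, 0, 0], 1], [[0, 0.117, -0.15], [-0.6, 0, 0], 1]])

```text
time: 4.17
eef_pos: [0.5316, 0.1274, 0.2804]
tool_rot: [0.116, 0.697, -0.117, 0.698]
wrist_force: [0.3, -0.5, 0.2]
grip_width: 0.088
```

drive_tool(deltas=[[[0, 0.026, -0.009], [-0.12, 0, 0], 1], [[0, 0.052, -0.018], [-0.24, 0, 0], 1], [[0, 0.08, -0.027], [-0.36, 0, 0], 1], [[0, 0.106, -0.036], [-0.48, 0, 0], 1], [[0, 0.132, -0.046], [-0.59, 0, 0], 1]])

```text
time: 4.58
eef_pos: [0.5321, 0.2669, 0.2801]
tool_rot: [-0.092, 0.701, 0.091, 0.701]
wrist_force: [0.6, -0.1, 0.1]
grip_width: 0.0879
```

```bash
python3 - <<'E'
from plan import *
s=robot.sense();print(s['time'],s['joint_positions'],s['eef_pos'])
c=cam('wrist');cv2.imwrite('pics/w2.png',c['image'])
for t in['drainer','cup','cup_mouth']:
    for k in pinpoint('wrist',t)[:3]: print(t,np.round(k['centre'],1),round(k['p'],2))
for k in masks_of('wrist','cup')[:3]: print(k['centre'],k['p'],k['pixels'].sum())
E
```

```text
4.5833 [ 0.0671  0.5115 -0.8667  1.5683  0.4048  1.2514  0.964 ] [0.5321 0.2669 0.2801]
drainer [195.4   8.8] 0.17
cup [505.2 236.5] 0.97
cup [359.6 196.6] 0.89
cup [443.3  21.8] 0.8
cup_mouth [222.4 174. ] 0.84
cup_mouth [451.6 105.5] 0.77
cup_mouth [360.9 251.7] 0.75
[449.9, 62.0] 0.96 3902
[476.1, 236.1] 0.9 2601
[240.3, 148.2] 0.8 3161
```

View pics/w2.png

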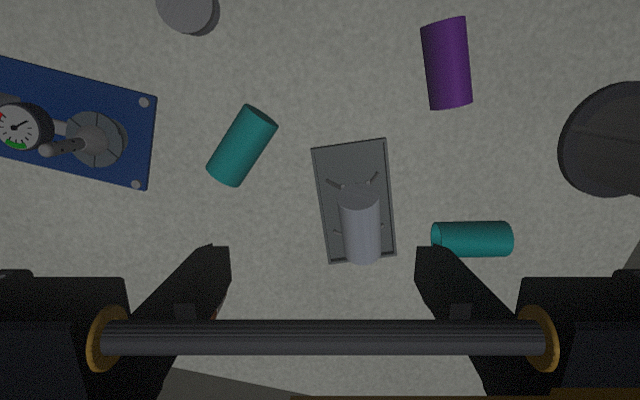

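```bash
python3 - <<'E'
from plan import *
from scipy.optimize import minimize
c=cam('wrist')
cr=c['image'][120:290,280:430];cv2.imwrite('pics/w2c.png',cv2.resize(cr,None,fx=3.4,fy=3.4,interpolation=cv2.INTER_CUBIC))
Q=[atz(c,p,.014) for p in[(311,148),(385,138),(396,254),(329,264)]]
for q in Q:print(q)
m=np.mean(Q,0);print('centre',m,[np.linalg.norm(Q[i]-Q[(i+1)%4]) for i in range(4)])
d=(Q[3]-Q[0])+(Q[2]-Q[1]);print('az',np.degrees(np.arctan2(d[1],d[0])))
ms=masks_of('wrist','cup')
for k in ms:
    if 320<k['centre'][0]<400 and 170<k['centre'][1]<270: M=k['pixels'];print(k['p'],k['centre'],M.sum())
np.save('M.npy',M)
def pts(x,y,az):
    a=np.radians(az);s=.384
    cdir=np.array([np.cos(s)*np.cos(a),np.cos(s)*np.sin(a),-np.sin(s)])
    u=np.array([-np.sin(a),np.cos(a),0]);n=np.cross(cdir,u)
    mid=np.array([x,y,.066])
    P=[]
    for e in(-.0475,.0475):
        for t in np.linspace(0,2*np.pi,40): P.append(mid+e*cdir+.025*(np.cos(t)*u+np.sin(t)*n))
    return P
def img(v):
    h=cv2.convexHull(np.array([proj(c,p) for p in pts(*v)],np.float32)*16).astype(np.int32)
    I=np.zeros((400,640),np.uint8);cv2.fillConvexPoly(I,h,255,cv2.LINE_AA,4);return I/255.
def cost(v): return np.abs(img(v)-M).sum()
best=None
for az0 in(10,16,20):
    r=minimize(cost,[.59,.315,az0],method='Nelder-Mead',options=dict(initial_simplex=[[.59,.315,az0],[.60,.315,az0],[.59,.325,az0],[.59,.315,az0+6]]))
    print(r.x,r.fun)
E
```

```text
[0.5304 0.2481 0.014 ]
[0.494  0.3374 0.014 ]
[0.6481 0.403  0.014 ]
[0.6878 0.3139 0.014 ]
centre [0.5901 0.3256 0.014 ] [np.float64(0.0963994705945), np.float64(0.16751897257967674), np.float64(0.09749052280206959), np.float64(0.17061496024292017)]
az 22.872134362583747
0.9 [362.9, 223.4] 3153
[ 0.6002  0.3316 22.9249] 170.79999999999998
[ 0.6003  0.3317 23.3697] 169.39607843137256
[ 0.6002  0.3318 23.3294] 169.71372549019608
```

View pics/w2c.png

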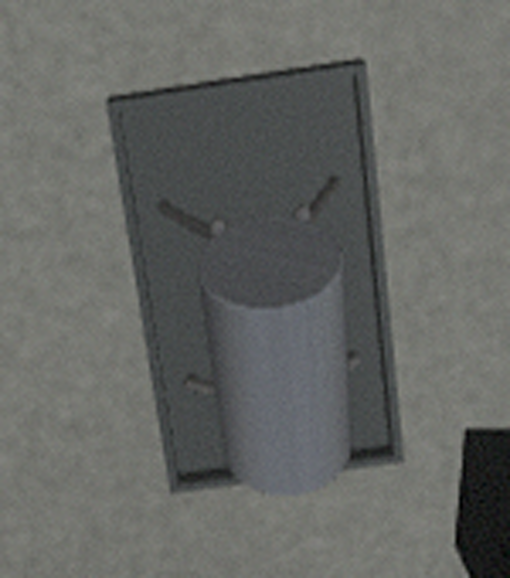

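```bash
python3 - <<'E'
from plan import *
p,r=cur();q=(.5955,.330,.16);r1=Rdown(23);print(*delta(p,r,q,r1))
E
```

```text
[0.1201 0.0469 0.0778] [-0.1487 -0.0004  0.0015]
```

drive_tool(deltas=[[[0.03, 0.012, 0.02], [-0.04, 0, 0], 1], [[0.06, 0.024, 0.04], [-0.08, 0, 0], 1], [[0.09, 0.036, 0.06], [-0.12, 0, 0], 1], [[0.12, 0.047, 0.078], [-0.149, 0, 0], 1], [[0.12, 0.047, 0.078], [-0.149, 0, 0.0015], 1]])

```text
time: 5.35
eef_pos: [0.5936, 0.3313, 0.1528]
tool_rot: [-0.143, 0.696, 0.142, 0.69]
wrist_force: [-1.4, -1.2, -0.7]
grip_width: 0.0883
```

```bash
python3 - <<'E'
from plan import *
s=robot.sense();print(s['time'],s['joint_positions'],s['eef_pos'],s['tool_rot'])
c=cam('wrist');cv2.imwrite('pics/w3.png',c['image'])
p,r=cur()
for o in (0,.019): print(proj(c,p-o*r.as_matrix()[:,0]))
a=np.radians(23)
mid=np.array([.600,.332,.066]);cd=np.array([np.cos(.384)*np.cos(a),np.cos(.384)*np.sin(a),-np.sin(.384)])
print('base,mid,mouth px',[np.round(proj(c,mid+e*cd)) for e in(-.0475,0,.0475)])
q=(.5955,.330,.048);print(*delta(p,r,q,Rdown(23)))
E
```

```text
5.35 [-0.0929  0.7834 -0.7892  1.4517  0.5756  1.1559  1.0034] [0.5936 0.3313 0.1528] [-0.143   0.6956  0.1422  0.6896]
[np.float64(324.1202974948554), np.float64(238.46916755075787)]
[np.float64(324.2859550497996), np.float64(254.1274762565521)]
base,mid,mouth px [array([322., 150.]), array([322., 200.]), array([321., 241.])]
[ 0.1081 -0.0018  0.0019] [ 0.0029 -0.0064 -0.0007]
```

View pics/w3.png

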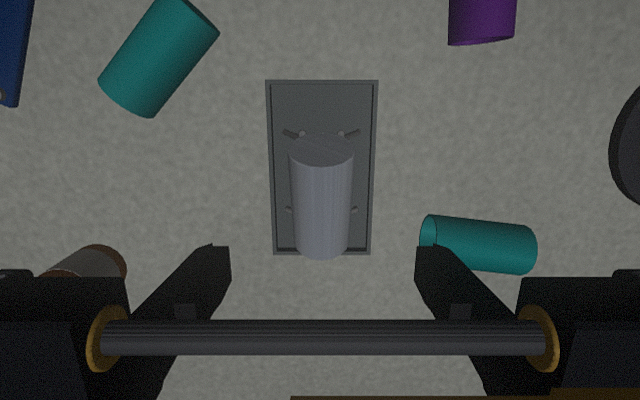

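drive_tool(deltas=[[[0.025, 0, 0], [0, 0, 0], 1], [[0.05, 0, 0], [0, 0, 0], 1], [[0.075, 0, 0], [0, 0, 0], 1], [[0.1, 0, 0], [0, 0, 0], 1], [[0.108, 0, 0], [0, 0, 0], 1]])

```text
time: 5.82
eef_pos: [0.594, 0.3302, 0.0508]
tool_rot: [-0.142, 0.694, 0.141, 0.692]
wrist_force: [-0.8, -1.2, -0.4]
grip_width: 0.0881
```

```bash
python3 - <<'E'
from plan import *
s=robot.sense();print(s['time'],s['joint_positions'],s['eef_pos'],s['tool_rot'],s['wrist_force'])
c=cam('wrist');cv2.imwrite('pics/w4.png',c['image'])
p,r=cur()
print(*delta(p,r,(.5955,.330,.048),Rdown(23)))
E
```

```text
5.8167 [-0.1227  0.8924 -0.7247  1.513   0.6624  0.9959  0.9418] [0.594  0.3302 0.0508] [-0.1421  0.6936  0.1413  0.6919] [-0.8346 -1.1846 -0.3854]
[ 0.0027 -0.0011  0.0014] [ 0.0025 -0.003   0.0004]
```

View pics/w4.png

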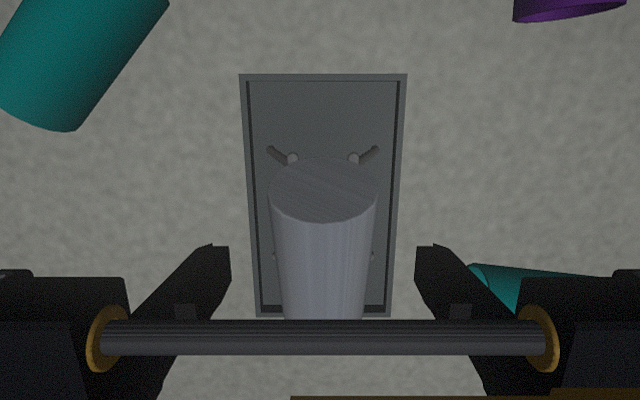

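drive_tool(deltas=[[[0, 0, 0], [0, 0, 0], -1], [[0, 0, 0], [0, 0, 0], -1], [[0, 0, 0], [0, 0, 0], -1], [[0, 0, 0], [0, 0, 0], -1], [[0, 0, 0], [0, 0, 0], -1]], squeeze=25)

```text
time: 6.28
eef_pos: [0.595, 0.3336, 0.0537]
tool_rot: [-0.142, 0.692, 0.143, 0.693]
wrist_force: [-0.2, -0.0, -0.0]
grip_width: 0.0571
```

drive_tool(deltas=[[[0, 0, 0], [0, 0, 0], -1], [[0, 0, 0], [0, 0, 0], -1], [[0, 0, 0], [0, 0, 0], -1]])

```text
time: 6.53
eef_pos: [0.5956, 0.3317, 0.053]
tool_rot: [-0.143, 0.692, 0.142, 0.693]
wrist_force: [0.4, -3.6, 7.0]
grip_width: 0.0378
```

```bash
python3 - <<'E'
from plan import *
s=robot.sense();print(s['time'],s['grip_width'],s['eef_pos'],s['wrist_force'])
c=cam('wrist');cv2.imwrite('pics/w5.png',c['image'])
c=cam('side');cv2.imwrite('pics/s5.png',cv2.resize(c['image'][180:360,220:440],None,fx=3,fy=3))
E
```

```text
6.5333 0.03782410088698702 [0.5956 0.3317 0.053 ] [ 0.3508 -3.5778  6.9934]
```

View pics/w5.png

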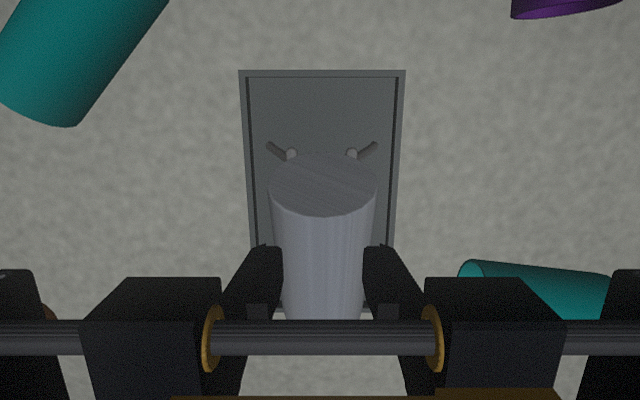

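View pics/s5.png

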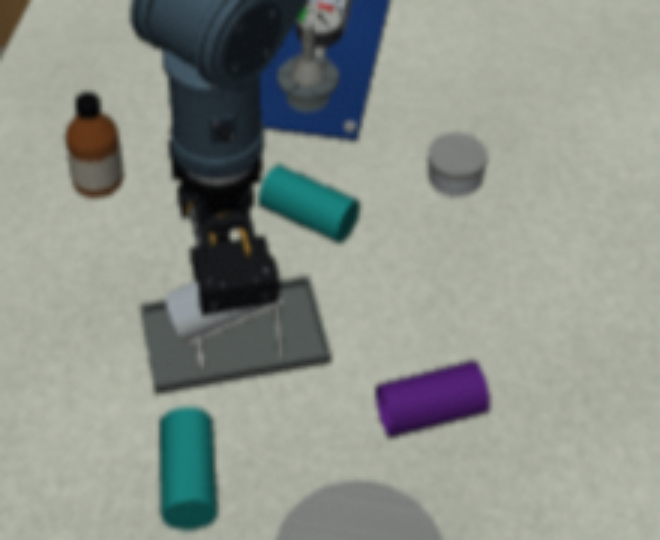

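drive_tool(deltas=[[[0, 0, 0], [0, 0, 0], -1]])

```text
time: 6.72
eef_pos: [0.5956, 0.3318, 0.0531]
tool_rot: [-0.142, 0.692, 0.142, 0.693]
wrist_force: [0.0, -4.3, 5.6]
grip_width: 0.0377
```

```bash
python3 - <<'E'
from plan import *
s=robot.sense();print(s['time'],s['grip_width'],s['eef_pos'],s['wrist_force'],s['ft_torque'])
c=cam('wrist');cv2.imwrite('pics/w6.png',c['image'])
p,r=cur()
# project finger gap: points at +-w/2 along tool y at several distances behind tip
for w in(.0378,.050):
  for b in(0,.019,.045,.07):print(w,b,[np.round(proj(c,p+r.apply([-b,sg*w/2,-.009]))) for sg in(-1,1)])
E
```

```text
6.7167 0.03771865287579647 [0.5956 0.3318 0.0531] [ 0.0338 -4.3499  5.5597] [-0.9383 -0.3471  0.0229]
0.0378 0 [array([291., 221.]), array([358., 221.])]
0.0378 0.019 [array([287., 235.]), array([362., 235.])]
0.0378 0.045 [array([282., 260.]), array([369., 260.])]
0.0378 0.07 [array([274., 293.]), array([378., 293.])]
0.05 0 [array([280., 221.]), array([369., 221.])]
0.05 0.019 [array([275., 235.]), array([374., 235.])]
0.05 0.045 [array([268., 260.]), array([383., 260.])]
0.05 0.07 [array([257., 293.]), array([394., 293.])]
```

View pics/w6.png

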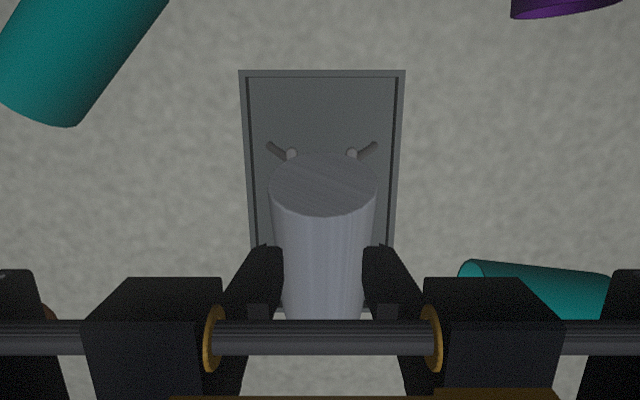

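drive_tool(deltas=[[[0, 0, 0], [0, 0, 0], 1], [[0, 0, 0], [0, 0, 0], 1], [[0, 0, 0], [0, 0, 0], 1], [[0.004, 0, 0], [0, 0, 0], 1], [[0.008, 0, 0], [0, 0, 0], 1]])

```text
time: 7.18
eef_pos: [0.594, 0.3336, 0.044]
tool_rot: [-0.142, 0.693, 0.143, 0.692]
wrist_force: [-0.3, 0.4, -0.6]
grip_width: 0.0688
```

```bash
python3 - <<'E'
from plan import *
s=robot.sense();print(s['time'],s['grip_width'],s['eef_pos'],s['wrist_force'],s['ft_torque'])
c=cam('wrist');cv2.imwrite('pics/w7.png',c['image'])
p,r=cur()
a=np.radians(23)
mid=np.array([.600,.332,.066]);cd=np.array([np.cos(.384)*np.cos(a),np.cos(.384)*np.sin(a),-np.sin(.384)])
u=np.array([-np.sin(a),np.cos(a),0]);n=np.cross(cd,u)
I=c['image'].copy()
for e in(-.0475,.0475):
  P=np.array([proj(c,mid+e*cd+.025*(np.cos(t)*u+np.sin(t)*n)) for t in np.linspace(0,6.28,60)])
  cv2.polylines(I,[P.astype(np.int32)],True,(0,255,0),1)
for b in(0,.019,.045):
  for sg in(-1,1):
    for z in(-.009,.009):
      cv2.circle(I,tuple(int(v) for v in proj(c,p+r.apply([-b,sg*s['grip_width']/2,z]))),2,(0,0,255),-1)
cv2.imwrite('pics/w7.png',I)
E
```

```text
7.1833 0.0687626209201458 [0.594  0.3336 0.044 ] [-0.2572  0.4367 -0.6217] [ 0.0943 -0.124  -0.021 ]
```

View pics/w7.png

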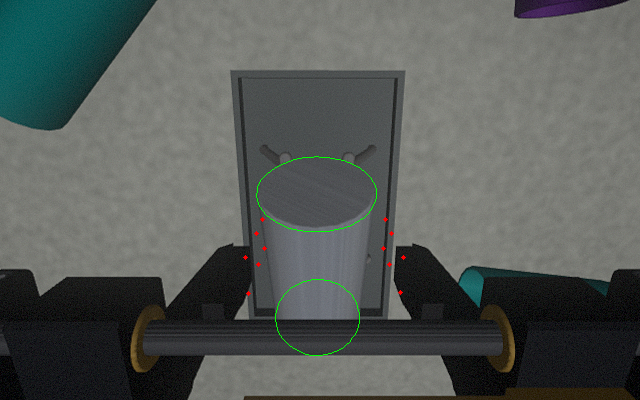

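```bash
python3 - <<'E'
from plan import *
c=cam('wrist');print('mount',np.array(c['mount']),c['fx'],c['fy'],c['cx'],c['cy'])
K=np.array([[c['fx'],0,c['cx']],[0,c['fy'],c['cy']],[0,0,1]])
M=np.array(c['mount'])
obj=np.array([[-.085,.05,0],[-.085,-.05,0],[.085,-.05,0],[.085,.05,0]])  # tray frame, top face; x=d
obj=np.array([[-.085,-.05,0],[-.085,.05,0],[.085,.05,0],[.085,-.05,0]])
for n,px,tp in[('w2',[(311,148),(385,138),(396,254),(329,264)],.2801),('w3',[(265,80),(378,80),(371,254),(273,254)],.1528)]:
    ok,rv,tv=cv2.solvePnP(obj,np.array(px,float),K,None,flags=cv2.SOLVEPNP_ITERATIVE)
    Rm=cv2.Rodrigues(rv)[0];cc=-Rm.T@tv
    pr=cv2.projectPoints(obj,rv,tv,K,None)[0].reshape(-1,2)
    print(n,'cam height over tray top',cc.ravel(),'optical axis',Rm[2],np.abs(pr-px).max(),'expected',tp+0-M[0,3]-.014)
# fingertip
for px,d in[((322,268),.1635)]:
    pc=np.array([(px[0]-c['cx'])/c['fx']*d,(px[1]-c['cy'])/c['fy']*d,d,1]);print('finger end in tool',M@pc)
for z in(-.009,.009):
    q=np.linalg.inv(M)@[0,0.034,z,1];print(q)
E
```

```text
mount [[ 0.0006 -0.3055  0.9522 -0.1782]
 [ 1.     -0.0003 -0.0007 -0.0011]
 [ 0.0005  0.9522  0.3055 -0.0798]
 [ 0.      0.      0.      1.    ]] 342.41491196517705 342.41491196517705 322.2797037997652 198.11782589956525
w2 cam height over tray top [-0.1303 -0.0448  0.4631] optical axis [ 0.2423 -0.0006 -0.9702] 0.42937275715482315 expected 0.44428561350102513
w3 cam height over tray top [-0.074   0.0016  0.3206] optical axis [ 0.2939 -0.0034 -0.9558] 0.5662902323134062 expected 0.3169856135010251
finger end in tool [-0.0327 -0.0014  0.0019  1.    ]
[0.0353 0.013  0.1913 1.    ]
[0.0353 0.0301 0.1968 1.    ]
```

```bash
python3 - <<'E'
import cv2,numpy as np
for n in('w4','w6'):
    a=cv2.imread(f'pics/{n}.png')[190:340,180:460].astype(float)
    a=np.clip(255*(a/255)**.5,0,255).astype(np.uint8)
    cv2.imwrite(f'pics/{n}z.png',cv2.resize(a,None,fx=2.8,fy=2.8,interpolation=cv2.INTER_CUBIC))
a=cv2.imread('pics/s5.png');a=np.clip(255*(a/255.)**.5,0,255).astype(np.uint8);cv2.imwrite('pics/s5z.png',cv2.resize(a[150:400,100:350],None,fx=2.3,fy=2.3,interpolation=cv2.INTER_CUBIC))
E
```

```text
(no output)
```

View pics/w6z.png

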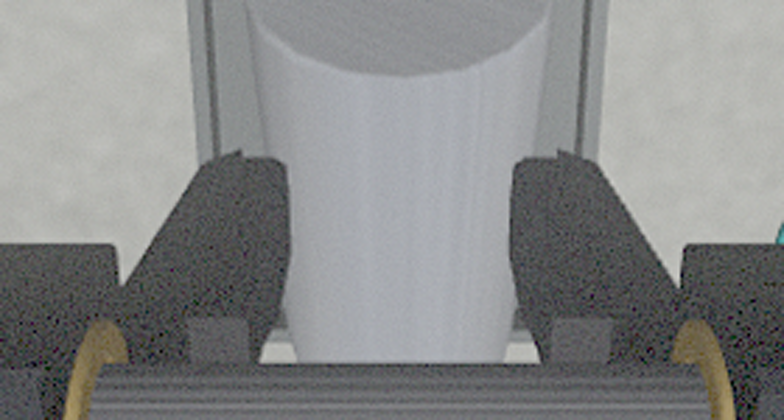

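View pics/s5z.png

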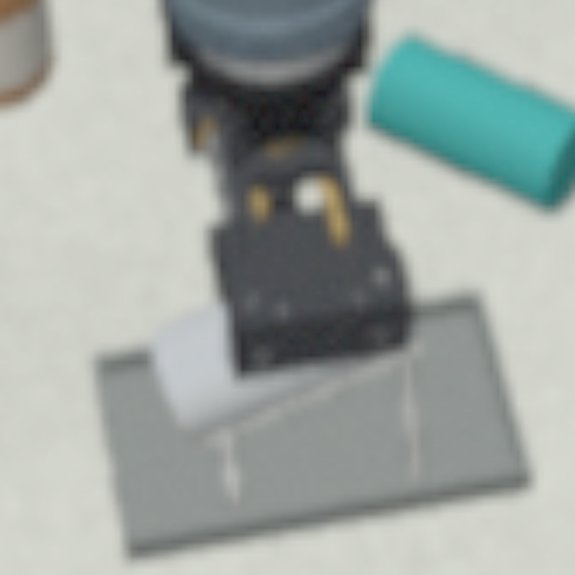

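drive_tool(deltas=[[[0, -0.001, 0], [0, 0, 0], 1], [[0, -0.0015, 0], [0, 0, 0], 1], [[0, -0.0015, 0], [0, 0, 0], 1], [[0.01, -0.0015, 0], [0, 0, 0], 1], [[0.02, -0.0015, 0], [0, 0, 0], 1]])

```text
time: 7.7
eef_pos: [0.5954, 0.3321, 0.0242]
tool_rot: [-0.142, 0.692, 0.143, 0.693]
wrist_force: [0.0, -0.0, 0.1]
grip_width: 0.0885
```

```bash
python3 - <<'E'
from plan import *
s=robot.sense();print(s['time'],s['grip_width'],s['eef_pos'],s['wrist_force'],s['ft_torque'],s['joint_positions'])
c=cam('wrist');cv2.imwrite('pics/w8.png',c['image'])
E
```

```text
7.7 0.08845132769876242 [0.5954 0.3321 0.0242] [ 0.0417 -0.0468  0.0819] [ 0.1176 -0.116   0.0151] [-0.1332  0.9264 -0.707   1.5174  0.687   0.9563  0.9287]
```

View pics/w8.png

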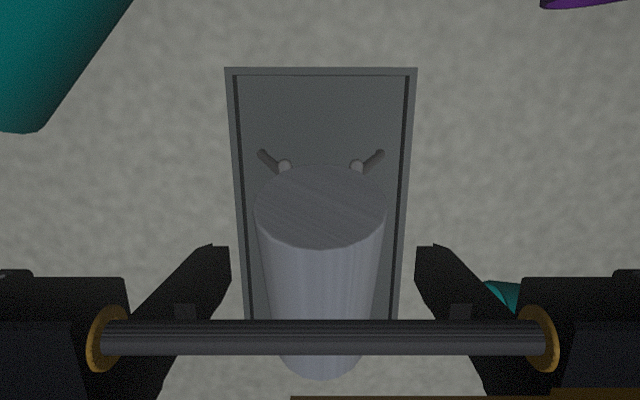

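drive_tool(deltas=[[[0, 0, 0], [0, 0, 0], -1], [[0, 0, 0], [0, 0, 0], -1], [[0, 0, 0], [0, 0, 0], -1], [[0, 0, 0], [0, 0, 0], -1], [[0, 0, 0], [0, 0, 0], -1]], squeeze=25)

```text
time: 8.17
eef_pos: [0.5951, 0.3321, 0.0248]
tool_rot: [-0.142, 0.692, 0.143, 0.693]
wrist_force: [-0.0, -0.0, -0.3]
grip_width: 0.0572
```

drive_tool(deltas=[[[0, 0, 0], [0, 0, 0], -1], [[0, 0, 0], [0, 0, 0], -1], [[0, 0, 0], [0, 0, 0], -1]])

```text
time: 8.42
eef_pos: [0.5956, 0.3312, 0.0247]
tool_rot: [-0.142, 0.692, 0.143, 0.693]
wrist_force: [1.5, -2.8, 2.5]
grip_width: 0.0502
```

drive_tool(deltas=[[[-0.005, 0, 0], [0, 0, 0], -1], [[-0.015, 0, 0], [0, 0, 0], -1], [[-0.035, 0, 0], [0, 0, 0], -1], [[-0.06, 0, 0], [0, 0, 0], -1], [[-0.085, 0, 0], [0, 0, 0], -1]])

```text
time: 8.83
eef_pos: [0.5941, 0.3323, 0.1107]
tool_rot: [-0.142, 0.693, 0.144, 0.692]
wrist_force: [0.5, 0.4, -0.7]
grip_width: 0.0503
```

```bash
python3 - <<'E'
from plan import *
s=robot.sense();print(s['time'],s['grip_width'],s['eef_pos'],s['wrist_force'],s['ft_torque'],s['joint_positions'])
c=cam('wrist');cv2.imwrite('pics/w9.png',c['image'])
E
```

```text
8.8333 0.05030763420849105 [0.5941 0.3323 0.1107] [ 0.4561  0.4088 -0.6774] [ 0.1224 -0.1379 -0.0285] [-0.1022  0.8251 -0.7666  1.4855  0.6125  1.0814  0.9779]
```

View pics/w9.png

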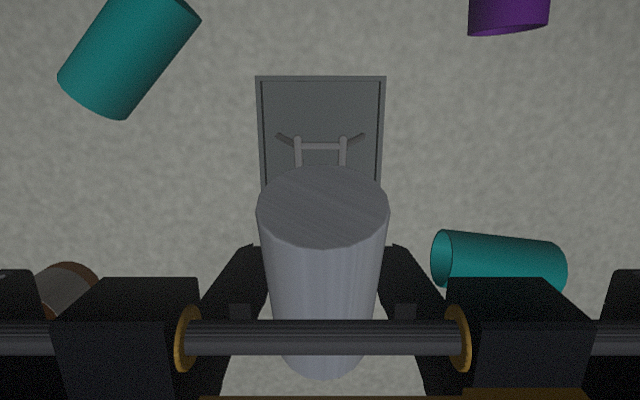

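```bash
cat > kin.py <<'E'
from plan import *
from scipy.optimize import least_squares
D=[([1.046,.537,-.004,1.539,.003,1.067,-.071],[.288,-.582,.206],[-.688,-.161,.689,-.16]),
([.4917,.3071,-.5698,1.7435,.1807,1.1428,.5115],[.5267,-.0605,.2807],[0.316,0.632,-0.316,0.633]),
([.0671,.5115,-.8667,1.5683,.4048,1.2514,.964],[.5321,.2669,.2801],[-0.092,0.701,0.091,0.701]),
([-.0929,.7834,-.7892,1.4517,.5756,1.1559,1.0034],[.5936,.3313,.1528],[-.143,.6956,.1422,.6896]),
([-.1227,.8924,-.7247,1.513,.6624,.9959,.9418],[.594,.3302,.0508],[-.1421,.6936,.1413,.6919]),
([-.1332,.9264,-.707,1.5174,.687,.9563,.9287],[.5954,.3321,.0242],[-.142,.692,.143,.693]),
([-.1022,.8251,-.7666,1.4855,.6125,1.0814,.9779],[.5941,.3323,.1107],[-.142,.693,.144,.692])]
Ry=lambda a:R.from_rotvec([0,a,0]);Rz=lambda a:R.from_rotvec([0,0,a])
def fk(q,v,S):
    h,a,b,l,e1,e2,e3,o1,o7=v
    r=Rz(S[0]*q[0]+o1);p=np.array([0,0,h]);r=r*Ry(q[1])*Rz(S[2]*q[2]);p=p+r.apply([e1,0,a])
    r=r*Ry(q[3]);p=p+r.apply([e2,0,b]);r=r*Rz(S[4]*q[4])*Ry(q[5]);p=p+r.apply([e3,0,l]);r=r*Rz(S[6]*q[6]+o7)
    # tool: x along flange z
    return p,r*R.from_matrix(np.array([[0,0,1],[0,1,0],[1,0,0]])*np.array([[1,1,-1]]))
def res(v,S):
    o=[]
    for q,p,t in D:
        P,r=fk(q,v,S);o+=list(10*(P-p))+list((R.from_quat(t).inv()*r).as_rotvec())
    return np.array(o)
def fit():
    best=None
    for s5 in(1,-1):
        for s7 in(1,-1):
            for o7 in(0,1.57,3.14,-1.57):
                S=[-1,0,-1,0,s5,0,s7]
                f=least_squares(res,[.34,.4,.4,.25,0,0,0,0,o7],args=(S,))
                if best is None or f.cost<best[0]: best=(f.cost,f.x,S)
    return best
if __name__=='__main__':
    c,v,S=fit();print(c,v,S);print(res(v,S).reshape(-1,6))
E
python3 kin.py
```

```text
0.010929589054803252 [ 0.689   0.5382  0.4198  0.6979  0.0284  0.0447  0.0016 -0.0688  1.5019] [-1, 0, -1, 0, -1, 0, -1]
[[-0.0369  0.0553 -0.0929 -0.0008  0.0005  0.0003]
 [-0.0017  0.0543  0.021   0.0004  0.0006 -0.0004]
 [ 0.0361  0.0263  0.0016  0.0008  0.      0.0003]
 [ 0.0021  0.0017 -0.0043  0.     -0.      0.0006]
 [ 0.0119 -0.0146  0.029  -0.0001 -0.0001  0.0002]
 [ 0.0205 -0.0066  0.0332 -0.0003  0.0003  0.0004]
 [ 0.0214  0.0048  0.0123  0.     -0.0003 -0.0006]]
```

```bash
cat >> kin.py <<'E'
def frames(q):
    S=[-1,0,-1,0,-1,0,-1]
    r0=Rz(-q[0]-.0688);r2=r0*Ry(q[1]);r3=r2*Rz(-q[2]);r4=r3*Ry(q[3]);r5=r4*Rz(-q[4]);r6=r5*Ry(q[5]);r7=r6*Rz(-q[6]+1.5019)
    return r0,r3,r4,r5,r6,r7*R.from_matrix(np.array([[0,0,1],[0,1,0],[1,0,0]])*np.array([[1,1,-1]]))
def linfit(D,lam=.02):
    x0=np.array([0,0,.35, 0,0,.4, 0,0,.4, 0,0,0, 0,0,.3]);A=[];b=[]
    for q,p,t in D:
        f=frames(q);A.append(np.hstack([k.as_matrix() for k in f[:5]]));b.append(p)
    A=np.vstack(A);b=np.hstack(b)
    W=np.eye(15)*lam
    for i in (2,5,8,14): W[i,i]=lam*.2
    x=x0+np.linalg.lstsq(np.vstack([A,W]),np.hstack([b-A@x0,np.zeros(15)]),rcond=None)[0]
    return x,(A@x-b).reshape(-1,3)
def fkl(q,x):
    f=frames(q);return sum(f[i].as_matrix()@x[3*i:3*i+3] for i in range(5)),f[5]
E
python3 - <<'E'
from kin import *
for lam in(.1,.02,.005):
    x,e=linfit(D,lam);print(lam,x.reshape(5,3));print(np.abs(e).max(0))
E
```

```text
0.1 [[ 0.0039 -0.0002  0.3194]
 [ 0.0001 -0.0114  0.5241]
 [ 0.0348 -0.0114  0.435 ]
 [-0.0311  0.011   0.0014]
 [ 0.0025  0.011   0.3501]]
[0.0015 0.0045 0.001 ]
0.02 [[ 0.0092  0.002   0.418 ]
 [-0.0049 -0.0129  0.5335]
 [ 0.0515 -0.0129  0.4426]
 [-0.0411  0.0118  0.0017]
 [ 0.0114  0.0118  0.4494]]
[0.0017 0.003  0.0007]
0.005 [[ 0.0096  0.002   0.4859]
 [-0.006  -0.0129  0.535 ]
 [ 0.0533 -0.0129  0.4442]
 [-0.0408  0.0118  0.0018]
 [ 0.0119  0.0118  0.5165]]
[0.0019 0.0029 0.0006]
```

```bash
cat >> kin.py <<'E'
LO=np.array([-2.7,-.37,-1.27,.24,-1.31,.19,-2.76]);HI=np.array([2.7,2.16,1.26,2.4,4.45,1.91,2.76])
def ik(x,p,r,q0,n=30):
    rng=np.random.default_rng(0);best=None
    def f(q):
        P,rr=fkl(q,x);return np.hstack([5*(P-p),(r.inv()*rr).as_rotvec(),.01*(q-q0)])
    for i in range(n):
        s=np.clip(q0 if i==0 else q0+rng.normal(0,.7,7),LO+.02,HI-.02)
        g=least_squares(f,s,bounds=(LO+.01,HI-.01))
        if best is None or g.cost<best[0]: best=(g.cost,g.x)
    P,rr=fkl(best[1],x);return best[1],np.linalg.norm(P-p),np.degrees((r.inv()*rr).magnitude())
E
python3 - <<'E'
from kin import *
q0=np.array([0,.3,-.3,1.7,.2,1.1,-1.5])
for h in(.25,.32,.42):
    x,_=linfit(D,.1);d=h-x[2];x[2]+=d;x[14]+=d
    for psi in(0,):
      for z in(.081,.19):
        for al in(68,55,45): # tool pitch: angle from down
            rf=Rdown(psi-180,al)
            q,e,a=ik(x,np.array([.622,.005,z]),rf,q0);print(h,z,al,q,round(e,4),round(a,2))
E
```

```text
0.25 0.081 68 [ 0.9969  1.091  -1.26    2.0232  2.0445  0.4274 -2.75  ] 0.0291 28.16
0.25 0.081 55 [ 0.9201  1.0223 -1.26    2.011   1.8488  0.5674 -2.75  ] 0.0212 19.59
0.25 0.081 45 [ 0.4132  0.579  -0.5595  2.      1.3178  0.2    -2.75  ] 0.0143 12.69
0.25 0.19 68 [ 1.0074  0.6895 -1.26    2.0359  1.6589  0.3066 -2.75  ] 0.0262 23.94
0.25 0.19 55 [ 0.6279  0.4096 -0.7955  2.0384  1.3149  0.2    -2.75  ] 0.0153 13.28
0.25 0.19 45 [ 0.4652  0.3769 -0.6257  2.0411  1.2295  0.2    -2.75  ] 0.0053 4.61
0.32 0.081 68 [ 1.1933  1.284  -1.26    2.1169  2.3035  0.3315 -2.75  ] 0.0308 28.55
0.32 0.081 55 [ 1.0209  1.0515 -1.26    2.0952  1.9012  0.5095 -2.75  ] 0.0214 21.26
0.32 0.081 45 [ 0.4996  0.5764 -0.6283  2.064   1.3489  0.2    -2.75  ] 0.0157 14.79
0.32 0.19 68 [ 1.1125  0.6707 -1.26    2.1311  1.6714  0.2182 -2.75  ] 0.027 26.08
0.32 0.19 55 [ 0.7828  0.4115 -0.933   2.1239  1.349   0.2    -2.75  ] 0.0173 15.63
0.32 0.19 45 [ 0.5637  0.3539 -0.7166  2.1216  1.2385  0.2    -2.75  ] 0.0077 6.95
0.42 0.081 68 [ 1.4476  2.15   -1.1716  2.39    3.2541  0.9468 -2.75  ] 0.0238 7.23
0.42 0.081 55 [ 1.3919  2.0036 -1.26    2.39    2.9923  0.9494 -2.75  ] 0.0295 13.11
0.42 0.081 45 [ 1.0609  1.0166 -1.26    2.17    1.7942  0.5606 -2.75  ] 0.0156 16.5
0.42 0.19 68 [ 1.2103  0.6773 -1.26    2.2305  1.7119  0.2    -2.75  ] 0.024 28.82
0.42 0.19 55 [ 1.0633  0.4764 -1.1609  2.2361  1.4556  0.2    -2.75  ] 0.0193 18.19
0.42 0.19 45 [ 0.7462  0.3372 -0.8814  2.2238  1.2632  0.2    -2.75  ] 0.0103 9.67
```

```bash
python3 - <<'E'
from kin import *
for q0 in(np.array([0,.6,0,2.1,3.1,.8,1.5]),np.array([0,.6,0,2.1,3.1,.8,-1.5]),np.array([.3,.6,-.5,2.1,2.5,.8,1.5])):
  for h in(.25,.32,.42):
    x,_=linfit(D,.1);d=h-x[2];x[2]+=d;x[14]+=d
    for z in(.081,.19):
        for al in(68,45):
            q,e,a=ik(x,np.array([.622,.005,z]),Rdown(-180,al),q0,12);print(h,z,al,q,round(e,4),round(a,2))
E
```

```text
0.25 0.081 68 [-0.1448  0.7681 -0.0599  2.2383  2.9969  1.0573  1.5674] 0.0 0.0
0.25 0.081 45 [-0.225   0.5554  0.0621  2.1075  2.9754  0.3059  1.5641] 0.0 0.01
0.25 0.19 68 [-0.1627  0.464  -0.0352  2.2449  2.9639  0.7609  1.5987] 0.0 0.0
0.25 0.19 45 [-0.7665  0.4396  0.687   2.1273  4.0031  0.2     0.4143] 0.0001 0.09
0.32 0.081 68 [-0.1447  0.9266 -0.0871  2.355   2.9925  1.3331  1.5541] 0.0 0.01
0.32 0.081 45 [-0.2038  0.5713  0.0194  2.2242  2.9622  0.4414  1.5729] 0.0 0.01
0.32 0.19 68 [ 0.2946  0.6134 -0.6059  2.39    2.8383  1.0373  1.9208] 0.0009 0.2
0.32 0.19 45 [-0.7082  0.3774  0.5807  2.2191  3.5547  0.2     0.8876] 0.0001 0.1
0.42 0.081 68 [-1.1511  1.8891  0.6981  2.39    2.559   1.5014  0.195 ] 0.0131 4.29
0.42 0.081 45 [-0.1863  0.6404 -0.0341  2.3842  2.9538  0.6731  1.5611] 0.0 0.0
0.42 0.19 68 [ 0.679   0.8628 -1.26    2.39    2.3161  1.1366  2.561 ] 0.0327 14.2
0.42 0.19 45 [-0.2693  0.2866  0.0738  2.3542  2.8696  0.2887  1.6565] 0.0 0.02
0.25 0.081 68 [-1.027   1.5023  1.1552  2.246   3.2155  1.2083  0.1927] 0.0 0.01
0.25 0.081 45 [-0.9196  0.966   0.9957  2.1
[... 1133 characters left out ...]
6  2.1274  3.9995  0.2     0.4182] 0.0002 0.12
0.32 0.081 68 [ 0.102   0.9414 -0.3656  2.3543  2.9833  1.338   1.7941] 0.0 0.01
0.32 0.081 45 [ 0.1179  0.5809 -0.3417  2.2146  2.6825  0.4707  1.9772] 0.0 0.01
0.32 0.19 68 [ 0.3958  0.6505 -0.7293  2.39    2.8117  1.0557  2.0103] 0.0005 0.11
0.32 0.19 45 [ 0.274   0.3177 -0.4569  2.1738  2.177   0.2     2.4892] 0.0001 0.08
0.42 0.081 68 [-1.1255  1.8636  0.6818  2.39    2.5628  1.5208  0.2324] 0.0131 4.3
0.42 0.081 45 [ 0.1455  0.6574 -0.4053  2.3759  2.7475  0.7017  1.9054] 0.0 0.0
0.42 0.19 68 [ 0.6795  0.8625 -1.26    2.39    2.3161  1.1358  2.5611] 0.0327 14.2
0.42 0.19 45 [ 0.1421  0.2912 -0.3618  2.3461  2.5709  0.3158  2.0252] 0.0 0.02
```

```bash
python3 - <<'E'
from kin import *
x,_=linfit(D,.1);d=.32-x[2];x[2]+=d;x[14]+=d
q0=np.array(robot.sense()['joint_positions'])
qg,e,a=ik(x,np.array([.622,.005,.19]),Rdown(-180,68),np.array([.2,.6,-.5,2.1,2.8,.8,1.7]),12)
print(qg,e,a)
vc=np.array([-.0413,0,.0043]);cc=np.array([.375,0,.927])
for s in np.linspace(0,1,11):
    q=q0+s*(qg-q0);P,r=fkl(q,x);m=P+r.apply(vc);print(round(s,1),q,P,r.as_matrix()[:,0],'mouth',m+.0475*r.apply(cc))
E
```

```text
[ 0.3965  0.6508 -0.73    2.39    2.8116  1.0558  2.0109] 0.0004936354640271083 0.10701037239364677
0.0 [-0.1015  0.8194 -0.7704  1.4805  0.6113  1.0839  0.9787] [0.5971 0.3332 0.1166] [ 0.0053  0.0061 -1.    ] mouth [0.6414 0.3522 0.1405]
0.1 [-0.0517  0.8026 -0.7663  1.5715  0.8313  1.081   1.082 ] [0.6159 0.2503 0.1001] [ 0.1191 -0.1458 -0.9821] mouth [0.6526 0.2815 0.1238]
0.2 [-0.0019  0.7857 -0.7623  1.6624  1.0514  1.0782  1.1852] [0.6339 0.1746 0.0953] [ 0.2374 -0.2721 -0.9325] mouth [0.6611 0.2164 0.1152]
0.3 [ 0.0479  0.7688 -0.7583  1.7534  1.2714  1.0754  1.2884] [0.6501 0.1089 0.0999] [ 0.3573 -0.3654 -0.8596] mouth [0.6664 0.1585 0.113 ]
0.4 [ 0.0977  0.752  -0.7542  1.8443  1.4914  1.0726  1.3916] [0.6637 0.0554 0.1112] [ 0.4757 -0.4207 -0.7725] mouth [0.6682 0.1088 0.1153]
0.5 [ 0.1475  0.7351 -0.7502  1.9353  1.7114  1.0698  1.4948] [0.6735 0.0152 0.1264] [ 0.5889 -0.436  -0.6805] mouth [0.6663 0.0682 0.1208]
0.6 [ 0.1973  0.7182 -0.7462  2.0262  1.9315  1.067   1.598 ] [ 0.6783 -0.0112  0.1429] [ 0.6927 -0.4118 -0.5921] mouth [0.6601 0.037  0.1278]
0.7 [ 0.2471  0.7014 -0.7421  2.1172  2.1515  1.0642  1.7013] [ 0.6769 -0.0242  0.1587] [ 0.7828 -0.3507 -0.514 ] mouth [0.6493 0.0154 0.1353]
0.8 [ 0.2969  0.6845 -0.7381  2.2081  2.3715  1.0614  1.8045] [ 0.6679 -0.0248  0.1722] [ 0.8546 -0.2576 -0.4509] mouth [0.6331 0.0032 0.1424]
0.9 [ 0.3467  0.6676 -0.7341  2.2991  2.5916  1.0586  1.9077] [ 0.6501 -0.0144  0.1827] [ 0.9037 -0.1385 -0.4051] mouth [ 0.6111 -0.      0.1486]
1.0 [ 0.3965  0.6508 -0.73    2.39    2.8116  1.0558  2.0109] [0.6225 0.005  0.19  ] [ 0.9265 -0.0004 -0.3763] mouth [0.5825 0.005  0.1541]
```

```bash
cat > path.py <<'E'
from kin import *
x,_=linfit(D,.1);d=.32-x[2];x[2]+=d;x[14]+=d
qa=np.array([-.1015,.8194,-.7704,1.4805,.6113,1.0839,.9787]);qg=np.array([.3965,.6508,-.73,2.39,2.8116,1.0558,2.0109])
def rp(s): return fkl(qa+s*(qg-qa),x)[1]
E
python3 - <<'E'
from path import *
p,r=cur()
for s,P in((.15,(.60,.27,.24)),(.3,(.61,.2,.28))):
    print(*delta(p,r,P,rp(s)));p,r=np.array(P),rp(s)
E
```

```text
[-0.1237 -0.0602 -0.0216] [-0.3127 -0.0298 -0.2825]
[-0.0218 -0.0679 -0.0389] [-0.3395  0.0098 -0.2582]
```

drive_tool(deltas=[[[-0.03, -0.012, -0.005], [-0.06, -0.006, -0.056], -1], [[-0.055, -0.024, -0.009], [-0.125, -0.012, -0.113], -1], [[-0.08, -0.036, -0.013], [-0.187, -0.018, -0.17], -1], [[-0.105, -0.048, -0.018], [-0.25, -0.024, -0.226], -1], [[-0.124, -0.06, -0.022], [-0.312, -0.03, -0.282], -1]])

```text
time: 9.3
eef_pos: [0.5984, 0.2688, 0.2363]
tool_rot: [-0.343, 0.623, 0.153, 0.686]
wrist_force: [0.5, -0.4, -1.6]
grip_width: 0.0502
```

```bash
python3 - <<'E'
from path import *
s=robot.sense();print(s['time'],s['grip_width'],s['eef_pos'],s['wrist_force'],s['joint_positions'],s['dq'].round(2),np.round(s['tool_rot'],4))
D.append((s['joint_positions'],s['eef_pos'],s['tool_rot']))
xx,e=linfit(D,.02);print(xx.reshape(5,3),e)
P,rr=fkl(s['joint_positions'],xx);print(np.degrees((R.from_quat(s['tool_rot']).inv()*rr).magnitude()))
p,r=cur();print(*delta(p,r,(.61,.2,.28),rp(.3)))
E
```

```text
9.3 0.05016225609991152 [0.5984 0.2688 0.2363] [ 0.4963 -0.3688 -1.6076] [-0.1271  0.6243 -0.7855  1.5238  0.7427  1.2863  1.2088] [-0.04 -0.39 -0.02  0.21  0.39  0.27  0.54] [-0.3425  0.6233  0.1533  0.6861]
[[ 0.0088  0.0022  0.3613]
 [-0.0006 -0.01    0.5393]
 [ 0.0579 -0.01    0.4548]
 [-0.0235  0.0087  0.0022]
 [ 0.0184  0.0087  0.3707]] [[-0.0014  0.0004 -0.0029]
 [ 0.0004  0.003   0.0011]
 [ 0.0047  0.0012  0.0016]
 [ 0.0033  0.0013  0.0008]
 [-0.0007 -0.0005  0.0006]
 [-0.0013 -0.0008  0.0004]
 [ 0.0017  0.0002  0.0006]
 [-0.005  -0.004  -0.0021]]
1.112261837467169
[-0.025  -0.069  -0.0373] [-0.3349  0.0062 -0.2569]
```

```bash
python3 - <<'E'
from path import *
p,r=cur();print(*delta(p,r,(.63,.19,.24),rp(.3)))
E
```

```text
[ 0.0191 -0.0777 -0.0284] [-0.3349  0.0062 -0.2569]
```

drive_tool(deltas=[[[0.004, -0.016, -0.006], [-0.067, 0, -0.051], -1], [[0.008, -0.031, -0.011], [-0.134, 0, -0.102], -1], [[0.012, -0.047, -0.017], [-0.2, 0.005, -0.153], -1], [[0.019, -0.07, -0.028], [-0.28, 0.005, -0.215], -1], [[0.019, -0.078, -0.028], [-0.335, 0.005, -0.257], -1]])

```text
time: 9.72
eef_pos: [0.6302, 0.1858, 0.2371]
tool_rot: [-0.53, 0.544, 0.164, 0.63]
wrist_force: [0.5, -0.5, -1.2]
grip_width: 0.0497
```

```bash
python3 - <<'E'
from path import *
s=robot.sense();print(s['time'],s['grip_width'],s['eef_pos'],s['wrist_force'],s['joint_positions'],s['dq'].round(2),np.round(s['tool_rot'],4))
D+=[([-.1271,.6243,-.7855,1.5238,.7427,1.2863,1.2088],[.5984,.2688,.2363],[-.3425,.6233,.1533,.6861]),(s['joint_positions'],s['eef_pos'],s['tool_rot'])]
xx,e=linfit(D,.02);print(xx.reshape(5,3),e[-3:])
p,r=cur();print(*delta(p,r,(.65,.12,.22),rp(.45)))
E
```

```text
9.7167 0.04974377097970513 [0.6302 0.1858 0.2371] [ 0.4936 -0.5086 -1.1822] [-0.1126  0.5764 -0.7425  1.6764  0.9903  1.247   1.4157] [-0.11 -0.05  0.06  0.2   0.48 -0.03  0.28] [-0.5295  0.5439  0.1638  0.63  ]
[[-0.0018  0.0002  0.3526]
 [ 0.0278 -0.0042  0.5145]
 [ 0.0193 -0.0042  0.4259]
 [-0.001   0.0033  0.001 ]
 [ 0.0042  0.0033  0.3579]] [[ 0.0022 -0.0005  0.0006]
 [-0.0026 -0.0016 -0.0012]
 [-0.0072 -0.0061  0.0004]]
[ 0.0461 -0.0325 -0.0429] [-0.36    0.0245 -0.2316]
```

drive_tool(deltas=[[[0.01, -0.007, -0.009], [-0.072, 0.005, -0.046], -1], [[0.02, -0.013, -0.018], [-0.144, 0.01, -0.092], -1], [[0.028, -0.02, -0.026], [-0.216, 0.015, -0.138], -1], [[0.037, -0.026, -0.034], [-0.288, 0.02, -0.184], -1], [[0.046, -0.033, -0.043], [-0.36, 0.024, -0.23], -1]])

```text
time: 10.13
eef_pos: [0.65, 0.1241, 0.2202]
tool_rot: [0.694, -0.448, -0.181, -0.535]
wrist_force: [0.1, -0.0, -0.8]
grip_width: 0.0502
```

```bash
cat > log.py <<'E'
from kin import *
import json,os
def log():
    s=robot.sense();L=json.load(open('L.json')) if os.path.exists('L.json') else []
    L.append([list(map(float,s[k])) for k in('joint_positions','eef_pos','tool_rot')]);json.dump(L,open('L.json','w'))
    print(round(s['time'],2),'w',round(s['grip_width'],4),s['eef_pos'],'F',s['wrist_force'],'q',s['joint_positions'])
    return linfit(D+[tuple(l) for l in L],.02)
E
python3 - <<'E'
import json
json.dump([[[-.1271,.6243,-.7855,1.5238,.7427,1.2863,1.2088],[.5984,.2688,.2363],[-.3425,.6233,.1533,.6861]],[[-0.1126,0.5764,-0.7425,1.6764,0.9903,1.247,1.4157],[0.6302,0.1858,0.2371],[-0.5295,0.5439,0.1638,0.63]]],open('L.json','w'))
from log import *
xx,e=log();print(xx.reshape(5,3),np.abs(e).max(1))
q=np.array(robot.sense()['joint_positions'])
for z in(.081,.184):
  for al in(68,60):
    print(z,al,*ik(xx,np.array([.622,.005,z]),Rdown(-180,al),np.array([.2,.6,-.4,2.2,2.8,.9,1.8]),10))
from path import rp
p,r=cur();print(*delta(p,r,(.66,.07,.205),rp(.6)))
E
```

```text
10.13 w 0.0502 [0.65   0.1241 0.2202] F [ 0.1409 -0.0423 -0.7734] q [-0.103   0.5528 -0.688   1.881   1.2903  1.151   1.5381]
[[-0.0086 -0.0008  0.3465]
 [ 0.034  -0.0029  0.4913]
 [-0.0127 -0.0029  0.4156]
 [-0.0004  0.0021  0.0006]
 [-0.0022  0.0021  0.3615]] [0.0063 0.0099 0.0055 0.0016 0.0023 0.0024 0.0021 0.0033 0.0046 0.003 ]
0.081 68 [-0.328   1.01    0.0324  2.39    2.7808  1.4849  1.4304] 0.04701651869332964 8.801045242548147
0.081 60 [ 0.1553  0.6753 -0.3272  2.39    2.9077  0.8303  1.7988] 0.02982071672263778 8.380624997506427
0.184 68 [ 0.1295  0.4049 -0.3188  2.39    2.815   0.6189  1.812 ] 0.03752904703571835 13.874666573678386
0.184 60 [ 0.2058  0.3676 -0.3721  2.39    2.8238  0.5131  1.8355] 0.022594070669031407 9.097468319376707
[ 0.0395  0.0022 -0.041 ] [-0.3746  0.0389 -0.2088]
```

```bash
cat > kin2.py <<'E'
from log import *
T=R.from_matrix(np.array([[0,0,1],[0,1,0],[1,0,0]])*np.array([[1,1,-1]]))
S=np.array([-1,1,-1,1,-1,1,-1]);AX='zyzyzyz'
def fr(q,o):
    a=S*np.array(q)+o;r=R.identity();out=[]
    for i in range(7):
        r=r*(Ry(a[i]) if AX[i]=='y' else Rz(a[i]));out.append(r)
    return out
def fk2(q,v):
    f=fr(q,v[:7]);P=np.zeros(3)
    for k,i in enumerate((0,2,3,4,5)): P=P+f[i].apply(v[7+3*k:10+3*k])
    return P,f[6]*T
v0=np.array([-.069,0,0,0,0,0,1.502, 0,0,.35, 0,0,.5, 0,0,.42, 0,0,0, 0,0,.36])
def fit2(data):
    w=np.full(22,.01);w[[9,12,15,21]]=.002;w[:7]=.02
    def f(v):
        o=list(w*(v-v0))
        for q,p,t in data:
            P,r=fk2(q,v);o+=list(3*(P-p))+list((R.from_quat(t).inv()*r).as_rotvec())
        return np.array(o)
    g=least_squares(f,v0,x_scale=.1)
    E=[(np.linalg.norm(fk2(q,g.x)[0]-p),np.degrees((R.from_quat(t).inv()*fk2(q,g.x)[1]).magnitude())) for q,p,t in data]
    return g.x,np.array(E)
def data(): return D+[tuple(l) for l in json.load(open('L.json'))]
def ik2(v,p,r,q0,n=10,seed=0):
    rng=np.random.default_rng(seed);best=None
    def f(q):
        P,rr=fk2(q,v);return np.hstack([5*(P-p),(r.inv()*rr).as_rotvec(),.005*(q-q0)])
    for i in range(n):
        s=np.clip(q0 if i==0 else q0+rng.normal(0,.5,7),LO+.02,HI-.02)
        g=least_squares(f,s,bounds=(LO+.01,HI-.01))
        if best is None or g.cost<best[0]: best=(g.cost,g.x)
    P,rr=fk2(best[1],v);return best[1],np.linalg.norm(P-p),np.degrees((r.inv()*rr).magnitude())
E
python3 - <<'E'
from kin2 import *
v,E=fit2(data());print(v[:7]);print(v[7:].reshape(5,3));print(E)
q0=np.array([.1,.6,-.4,2.1,2.3,.9,1.8])
vc=np.array([-.0413,0,.0043])
for psi in(0,-30,-60,-90):
    r=Rdown(psi-180,68)
    for z in(.0925,.195):
        P=np.array([.582,.005,z])-r.apply(vc);print(psi,z,P,*ik2(v,P,r,q0,6))
E
```

```text
[ 0.0008 -0.0002 -0.0003  0.0001  0.0003 -0.0001  1.5712]
[[ 0.0011 -0.0238  0.3481]
 [-0.0003 -0.0103  0.5043]
 [ 0.0001 -0.0103  0.4452]
 [-0.0005  0.      0.001 ]
 [ 0.0011  0.      0.3601]]
[[0.0002 0.0535]
 [0.0002 0.0468]
 [0.0002 0.0495]
 [0.0001 0.0067]
 [0.0001 0.0089]
 [0.     0.0356]
 [0.0001 0.0419]
 [0.0001 0.0174]
 [0.0001 0.0135]
 [0.0001 0.0136]]
0 0.0925 [0.6219 0.005  0.081 ] [ 0.8446  1.4652 -1.0761  2.39    3.0893  1.4413  2.75  ] 0.019188394403361765 0.653492413814255
0 0.195 [0.6219 0.005  0.1835] [ 0.8564  0.9526 -1.26    2.39    2.5535  1.1168  2.6413] 0.02705096692933471 7.211840727391704
-30 0.0925 [ 0.6166 -0.015   0.081 ] [-0.2301  0.9359 -0.3601  2.3066  2.1327  1.465   1.6738] 2.6420152762958887e-06 0.0019196566976221313
-30 0.195 [ 0.6166 -0.015   0.1835] [-0.1894  0.6563 -0.4262  2.3558  2.0177  1.3334  1.8555] 2.005910505161965e-06 0.0013016489525680068
-60 0.0925 [ 0.602  -0.0296  0.081 ] [-0.2878  0.9791 -0.4204  1.9661  1.5536  1.5353  1.8075] 2.4861024633488187e-06 0.002030065356514099
-60 0.195 [ 0.602  -0.0296  0.1835] [-0.2503  0.773  -0.4771  2.0044  1.4778  1.5483  1.967 ] 2.600602029148888e-06 0.0019477950120394265
-90 0.0925 [ 0.582  -0.0349  0.081 ] [-0.2151  1.1044 -0.4892  1.5705  1.2096  1.7812  1.8696] 3.3803447928930805e-06 0.0028514026077897615
-90 0.195 [ 0.582  -0.0349  0.1835] [-0.2025  0.9345 -0.5093  1.6068  1.163   1.8369  1.9775] 3.3326035907601606e-06 0.0026775238581638497
```

```bash
python3 - <<'E'
from kin2 import *
v,E=fit2(data());q0=np.array(robot.sense()['joint_positions'])
vc=np.array([-.0413,0,.0043]);r1=Rdown(-55-180,68);P1=np.array([.575,.05,.225])-r1.apply(vc)
qg,e,a=ik2(v,P1,r1,q0,4);print(qg,e,a)
p,r=cur()
for s in(.5,1):
    P,rr=fk2(q0+s*(qg-q0),v);print(P,rr.as_matrix()[:,0],*delta(p,r,P,rr));p,r=P,rr
# peg from w2
c=cam('wrist');t=np.eye(4);t[:3,:3]=R.from_quat([-.092,.701,.091,.701]).as_matrix();t[:3,3]=[.5321,.2669,.2801];c['W']=t@np.array(c['mount'])
for px,z in(((97,138),.042),((47,150),.120),((142,101),.01),((135,184),.01)):print(px,atz(c,px,z))
E
```

```text
[-0.3098  0.7108 -0.5072  2.0224  1.4612  1.5561  2.012 ] 8.530387631036553e-07 0.000954448983688478
[0.6198 0.0613 0.2013] [ 0.5101 -0.6276 -0.5881] [ 0.0245  0.0373 -0.0568] [-0.4167  0.2483 -0.0068]
[0.5979 0.0173 0.2135] [ 0.5318 -0.7595 -0.3746] [ 0.0092  0.0308 -0.0391] [-0.4134  0.2542  0.0066]
(97, 138) [ 0.5794 -0.0024  0.042 ]
(47, 150) [ 0.5807 -0.0029  0.12  ]
(142, 101) [0.5273 0.0304 0.01  ]
(135, 184) [0.6389 0.0322 0.01  ]
```

drive_tool(deltas=[[[0.005, 0.008, -0.011], [-0.083, 0.05, 0], -1], [[0.01, 0.015, -0.022], [-0.166, 0.1, 0], -1], [[0.015, 0.022, -0.034], [-0.25, 0.15, 0], -1], [[0.02, 0.03, -0.045], [-0.333, 0.2, -0.003], -1], [[0.024, 0.037, -0.057], [-0.417, 0.248, -0.007], -1]])

```text
time: 10.6
eef_pos: [0.6194, 0.0612, 0.2019]
tool_rot: [0.806, -0.463, -0.181, -0.321]
wrist_force: [-0.9, 0.5, -1.1]
grip_width: 0.05
```

```bash
python3 - <<'E'
from kin2 import *
log()
vc=np.array([-.0413,0,.0043]);r1=Rdown(-55-180,68);P1=np.array([.575,.05,.225])-r1.apply(vc)
p,r=cur();print(*delta(p,r,P1,r1))
E
```

```text
10.6 w 0.05 [0.6194 0.0612 0.2019] F [-0.8954  0.4608 -1.0964] q [-0.1968  0.6352 -0.6116  1.9482  1.3757  1.3641  1.7765]
[ 0.0099  0.0305 -0.0387] [-0.4144  0.254   0.0025]
```

drive_tool(deltas=[[[0.002, 0.006, -0.008], [-0.083, 0.05, 0], -1], [[0.004, 0.012, -0.016], [-0.166, 0.1, 0], -1], [[0.006, 0.018, -0.024], [-0.25, 0.152, 0], -1], [[0.008, 0.024, -0.031], [-0.333, 0.203, 0], -1], [[0.01, 0.03, -0.039], [-0.414, 0.254, 0.002], -1]])

```text
time: 11.02
eef_pos: [0.5984, 0.0175, 0.2139]
tool_rot: [0.871, -0.453, -0.169, -0.088]
wrist_force: [-0.4, -0.8, -0.5]
grip_width: 0.0496
```

```bash
python3 - <<'E'
from kin2 import *
log()
for n in('wrist','side','top'):
    c=cam(n);I=c['image']
    cv2.imwrite(f'pics/{n}10.png',I if n=='wrist' else cv2.resize(I[120:300,250:430],None,fx=3.3,fy=3.3,interpolation=cv2.INTER_CUBIC))
E
```

```text
11.02 w 0.0496 [0.5984 0.0175 0.2139] F [-0.4245 -0.8361 -0.4705] q [-0.2967  0.7143 -0.525   2.0208  1.467   1.5672  2.0131]
```

View pics/wrist10.png

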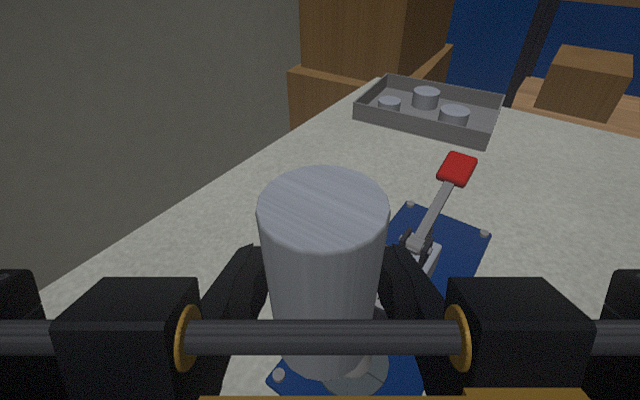

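View pics/side10.png

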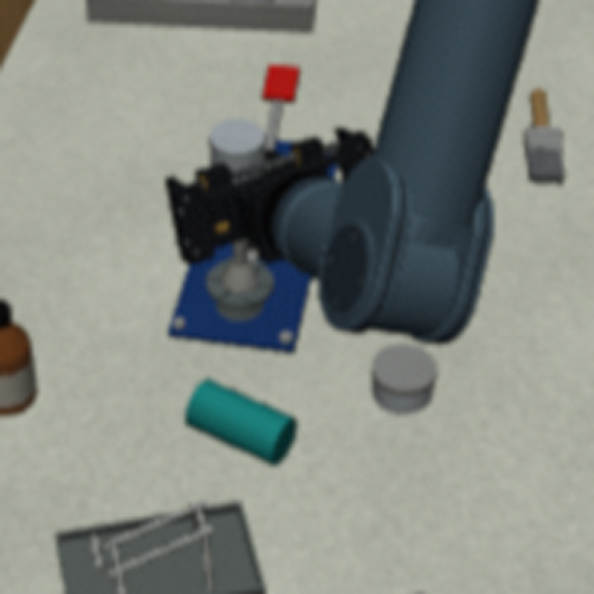

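View pics/top10.png

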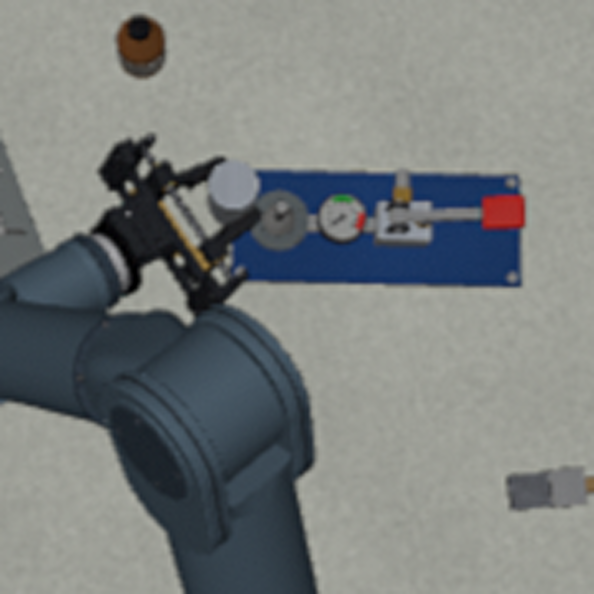

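```bash
python3 - <<'E'
from kin2 import *
c=cam('wrist');m=np.array(c['mount'])
t=np.eye(4);t[:3,:3]=np.array([[.0007,.7999,.6001],[-.0004,.6001,-.7999],[-1,.0003,.0007]]);t[:3,3]=[.5267,-.0605,.2807];c['W']=t@m
for px,z in(((386,148),.042),((398,159),.120),((352,195),.068),((368,82),.01),((442,138),.01),((231,268),.01)):print(px,atz(c,px,z))
top=cam('top');sd=cam('side')
for px,z in(((334.5,186.4),.042),((335.8,184.5),.12),((320.9,176.7),.2725)):print('top',px,z,atz(top,px,z))
s=robot.sense();r=R.from_quat(s['tool_rot']);mid=s['eef_pos']+r.apply([-.0413,0,.0043]);ca=r.apply([.375,0,.927]);print('cup base exp',mid-.0475*ca,ca)
for n in('top0','side0','wrist10'):
    pass
a=cv2.imread('pics/top0.png')[165:205,312:375];cv2.imwrite('pics/t0p.png',cv2.resize(a,None,fx=12,fy=12,interpolation=cv2.INTER_CUBIC))
a=cv2.imread('pics/side0.png')[165:225,295:350];cv2.imwrite('pics/s0p.png',cv2.resize(a,None,fx=10,fy=10,interpolation=cv2.INTER_CUBIC))
E
```

```text
(386, 148) [ 0.5834 -0.0051  0.042 ]
(398, 159) [ 0.5806 -0.0047  0.12  ]
(352, 195) [ 0.5808 -0.072   0.068 ]
(368, 82) [0.5206 0.0436 0.01  ]
(442, 138) [0.6413 0.0479 0.01  ]
(231, 268) [ 0.5234 -0.2781  0.01  ]
top (334.5, 186.4) 0.042 [ 0.5827 -0.0118  0.042 ]
top (335.8, 184.5) 0.12 [ 0.575  -0.0125  0.12  ]
top (320.9, 176.7) 0.2725 [0.5705 0.0438 0.2725]
cup base exp [0.5761 0.0496 0.273 ] [ 0.004   0.0045 -1.    ]
```

View pics/t0p.png

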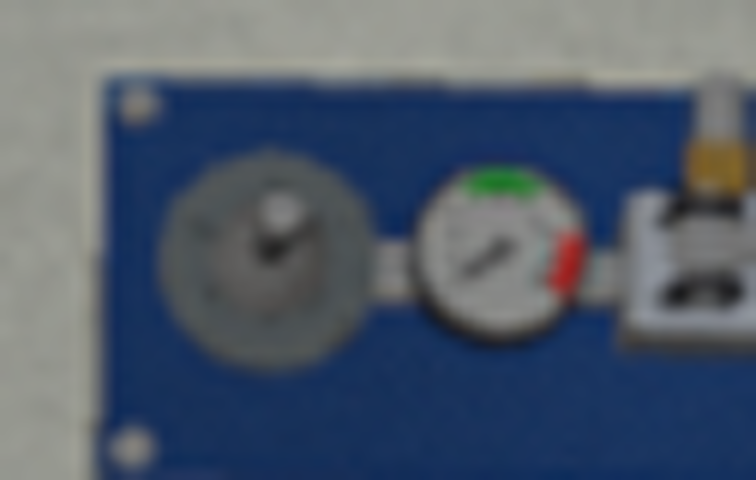

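View pics/s0p.png

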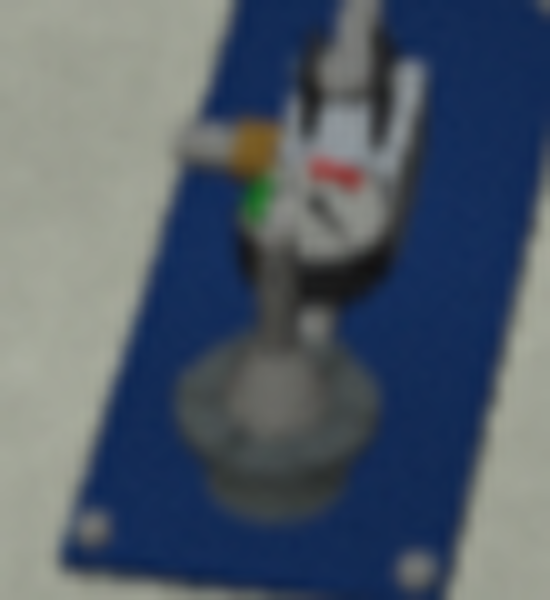

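```bash
cat > tgt.py <<'E'
from kin2 import *
vc=np.array([-.0413,0,.0043]);r1=Rdown(-55-180,68)
def to(mid):
    p,r=cur();print('delta',*delta(p,r,np.array(mid)-r1.apply(vc),r1))
def midnow():
    p,r=cur();return p+r.apply(vc)
E
python3 - <<'E'
from tgt import *
to((.582,-.0045,.205));print(midnow())
E
```

```text
delta [0.052  0.0265 0.0008] [-0.0059  0.0018  0.0009]
[0.5762 0.0498 0.2255]
```

drive_tool(deltas=[[[0.013, 0.007, 0], [0, 0, 0], -1], [[0.026, 0.013, 0], [0, 0, 0], -1], [[0.039, 0.02, 0], [-0.003, 0.001, 0], -1], [[0.052, 0.0265, 0.001], [-0.006, 0.002, 0.001], -1], [[0.052, 0.0265, 0.001], [-0.006, 0.002, 0.001], -1]])

```text
time: 11.73
eef_pos: [0.6032, -0.0433, 0.1921]
tool_rot: [0.87, -0.456, -0.169, -0.084]
wrist_force: [-0.4, 0.1, -1.4]
grip_width: 0.0503
```

```bash
python3 - <<'E'
from tgt import *
log();print(midnow())
for n,(r0,r1_,c0,c1) in dict(wrist=(0,400,0,640),side=(170,230,290,350),top=(160,210,300,360)).items():
    c=cam(n);I=c['image'][r0:r1_,c0:c1]
    m=midnow()
    if n!='wrist':
        print(n,'exp base,mid px',proj(c,m+[0,0,.0475]),proj(c,m),'seat',proj(c,[.582,-.0045,.045]))
        I=cv2.resize(I,None,fx=10,fy=10,interpolation=cv2.INTER_CUBIC)
    cv2.imwrite(f'pics/{n}11.png',I)
E
```

```text
11.73 w 0.0503 [ 0.6032 -0.0433  0.1921] F [-0.3504  0.0732 -1.4417] q [-0.2206  0.7272 -0.4775  2.0857  1.5564  1.5011  1.9716]
[ 0.5805 -0.0104  0.2035]
side exp base,mid px [np.float64(323.1056595720227), np.float64(154.64518760824942)] [np.float64(323.1492852256436), np.float64(166.87779284880807)] seat [np.float64(322.9403553961513), np.float64(204.8786461918159)]
top exp base,mid px [np.float64(335.80183193563875), np.float64(175.05240166728692)] [np.float64(335.04908159826834), np.float64(177.93258303961323)] seat [np.float64(332.5617612710047), np.float64(186.380455559161)]
```

View pics/wrist11.png

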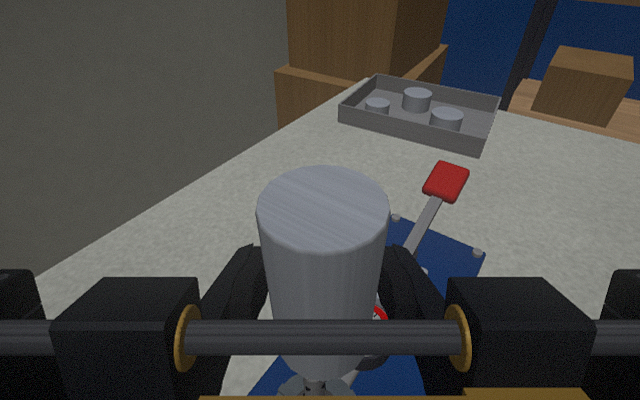

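View pics/side11.png

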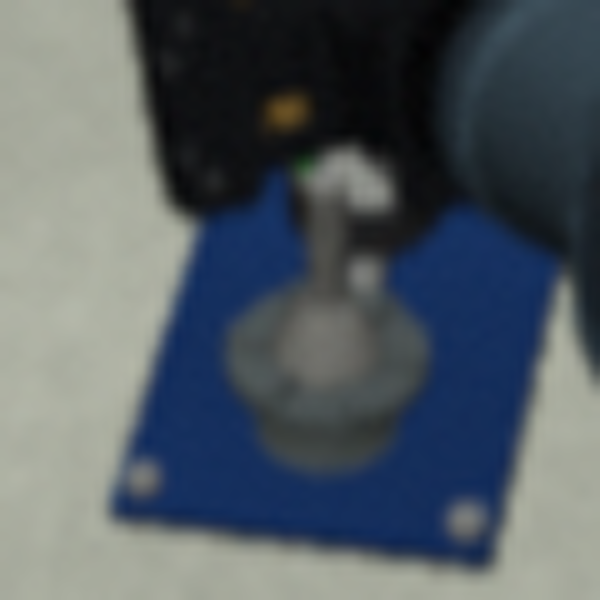

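View pics/top11.png

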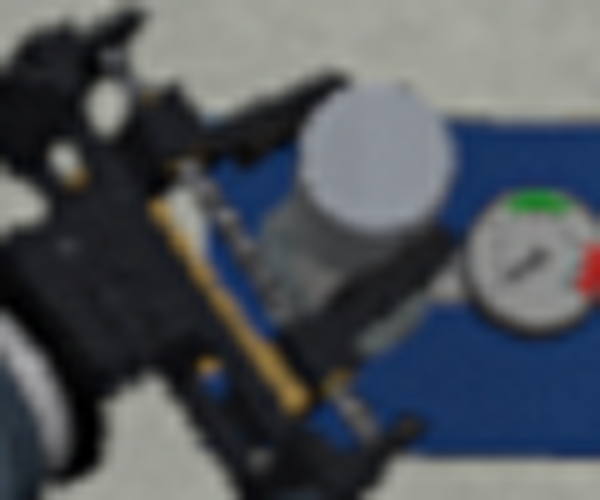

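drive_tool(deltas=[[[0, 0, 0], [0, 0, 0], -1]])

```text
time: 11.97
eef_pos: [0.6046, -0.0372, 0.1931]
tool_rot: [0.871, -0.453, -0.169, -0.086]
wrist_force: [0.2, -0.1, -0.5]
grip_width: 0.0497
```

```bash
python3 - <<'E'
from tgt import *
log();print(midnow());to((.583,-.004,.19));to((.583,-.004,.11))
E
```

```text
11.97 w 0.0497 [ 0.6046 -0.0372  0.1931] F [ 0.1543 -0.0959 -0.4814] q [-0.2251  0.7261 -0.4829  2.0819  1.5551  1.5023  1.9725]
[ 0.5816 -0.0045  0.2045]
delta [ 0.0058 -0.0014  0.0134] [ 0.0037 -0.0014  0.0005]
delta [ 0.0356 -0.0017  0.0876] [ 0.0037 -0.0014  0.0005]
```

```bash
python3 - <<'E'
from tgt import *
m=midnow();c=cam('top');I=c['image'][160:210,300:360];cv2.imwrite('pics/top12.png',cv2.resize(I,None,fx=10,fy=10,interpolation=cv2.INTER_CUBIC));print(m,midnow(),proj(c,m+[0,0,.0475]))
E
```

```text
[ 0.5816 -0.0045  0.2045] [ 0.5817 -0.0044  0.2046] [np.float64(335.5382524393602), np.float64(174.98521536010094)]
```

View pics/top12.png

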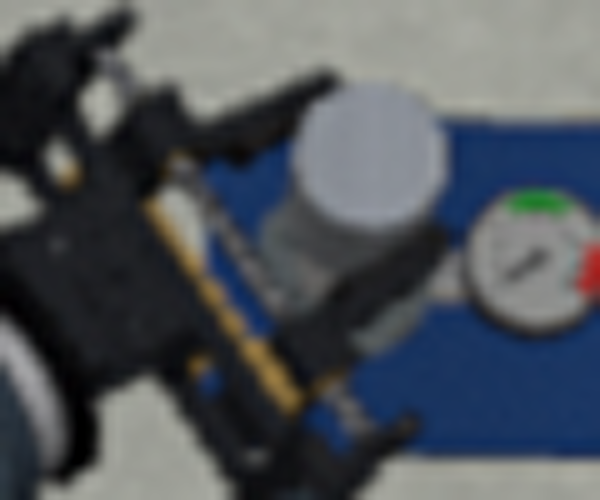

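drive_tool(deltas=[[[0.006, 0, 0.014], [0, 0, 0], -1], [[0.012, -0.001, 0.03], [0, 0, 0], -1], [[0.019, -0.001, 0.046], [0.002, 0, 0], -1], [[0.026, -0.001, 0.064], [0.003, -0.001, 0], -1], [[0.032, -0.001, 0.079], [0.003, -0.001, 0], -1]])

```text
time: 12.43
eef_pos: [0.6052, -0.0368, 0.1068]
tool_rot: [0.871, -0.453, -0.169, -0.088]
wrist_force: [-0.6, -0.7, -1.4]
grip_width: 0.0501
```

drive_tool(deltas=[[[0, 0, 0], [0, 0, 0], -1], [[0, 0, 0], [0, 0, 0], -1]])

```text
time: 12.6
eef_pos: [0.605, -0.0371, 0.1075]
tool_rot: [0.871, -0.453, -0.17, -0.087]
wrist_force: [1.2, 1.1, -1.0]
grip_width: 0.0496
```

```bash
python3 - <<'E'
from tgt import *
log();print(midnow());to((.5825,-.0045,.0945))
c=cam('side');I=c['image'][150:230,280:360];cv2.imwrite('pics/side13.png',cv2.resize(I,None,fx=7,fy=7,interpolation=cv2.INTER_CUBIC))
E
```

```text
12.6 w 0.0496 [ 0.605  -0.0371  0.1075] F [ 1.1821  1.0639 -1.0304] q [-0.2549  0.9085 -0.4378  2.0547  1.6296  1.5127  1.8251]
[ 0.5821 -0.0044  0.119 ]
delta [ 0.0094 -0.0004  0.0226] [ 0.0023 -0.0006  0.    ]
```

View pics/side13.png

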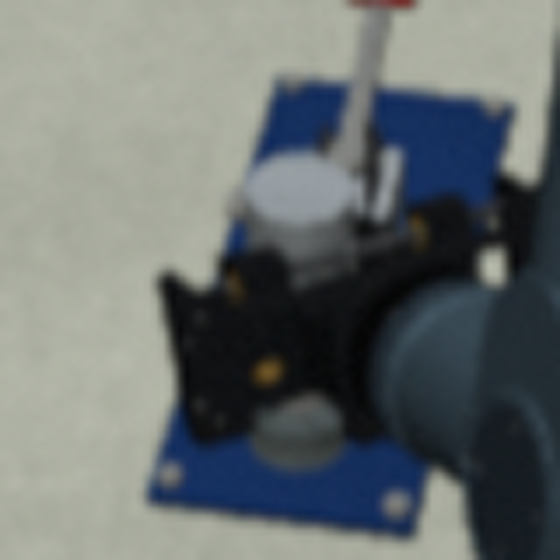

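drive_tool(deltas=[[[0.0015, 0, 0.0035], [0, 0, 0], -1], [[0.003, 0, 0.0075], [0, 0, 0], -1], [[0.0045, 0, 0.011], [0, 0, 0], -1], [[0.006, 0, 0.015], [0, 0, 0], -1], [[0.0075, 0, 0.0185], [0, 0, 0], -1]])

```text
time: 13.07
eef_pos: [0.6051, -0.0378, 0.0876]
tool_rot: [0.871, -0.453, -0.169, -0.087]
wrist_force: [-0.2, 0.2, -1.2]
grip_width: 0.05
```

drive_tool(deltas=[[[0.0004, 0, 0.0009], [0, 0, 0], -1], [[0.0007, 0, 0.0018], [0, 0, 0], -1]])

```text
time: 13.23
eef_pos: [0.6049, -0.038, 0.0856]
tool_rot: [0.871, -0.453, -0.169, -0.087]
wrist_force: [1.4, 0.2, -1.6]
grip_width: 0.0499
```

```bash
python3 - <<'E'
from tgt import *
log();print(midnow())
E
```

```text
13.23 w 0.0499 [ 0.6049 -0.038   0.0856] F [ 1.3835  0.223  -1.564 ] q [-0.2612  0.9555 -0.4253  2.0427  1.6482  1.5146  1.7916]
[ 0.5821 -0.0053  0.0971]
```

drive_tool(deltas=[[[0.0004, 0, 0.0009], [0, 0, 0], -1], [[0.0008, 0, 0.0019], [0, 0, 0], -1], [[0.0011, 0, 0.0028], [0, 0, 0], -1]])

```text
time: 13.48
eef_pos: [0.605, -0.0379, 0.0829]
tool_rot: [0.871, -0.453, -0.169, -0.087]
wrist_force: [0.1, 0.3, -1.7]
grip_width: 0.0501
```

drive_tool(deltas=[[[0.0003, 0, 0.0006], [0, 0, 0], -1], [[0.0005, 0, 0.0012], [0, 0, 0], -1]])

```text
time: 13.65
eef_pos: [0.605, -0.0379, 0.0816]
tool_rot: [0.871, -0.453, -0.169, -0.087]
wrist_force: [-0.6, -0.5, -0.9]
grip_width: 0.0499
```

drive_tool(deltas=[[[0.0003, 0, 0.0006], [0, 0, 0], -1], [[0.0005, 0, 0.0012], [0, 0, 0], -1]])

```text
time: 13.82
eef_pos: [0.6052, -0.038, 0.0811]
tool_rot: [0.871, -0.454, -0.168, -0.087]
wrist_force: [-1.8, 0.4, 4.3]
grip_width: 0.0499
```

drive_tool(deltas=[[[0.0002, 0, 0.0005], [0, 0, 0], -1], [[0.0003, 0, 0.0009], [0, 0, 0], -1]])

```text
time: 13.98
eef_pos: [0.6053, -0.0382, 0.0811]
tool_rot: [0.871, -0.454, -0.167, -0.087]
wrist_force: [-3.3, 1.5, 9.6]
grip_width: 0.0497
```

drive_tool(deltas=[[[-0.0003, 0, -0.0007], [0, 0, 0], -1], [[-0.0004, 0, -0.001], [0, 0, 0], -1], [[-0.0004, 0, -0.001], [0, 0, 0], 0.3], [[-0.0004, 0, -0.001], [0, 0, 0], 0.6], [[-0.0004, 0, -0.001], [0, 0, 0], 1]])

```text
time: 14.4
eef_pos: [0.6049, -0.0378, 0.0801]
tool_rot: [0.871, -0.453, -0.169, -0.087]
wrist_force: [-0.6, -0.5, -0.5]
grip_width: 0.0679
```

drive_tool(deltas=[[[0, 0, 0], [0, 0, 0], 1], [[0, 0, 0], [0, 0, 0], 1], [[0, 0, 0], [0, 0, 0], 1], [[0, 0, 0], [0, 0, 0], 1]])

```text
time: 14.73
eef_pos: [0.605, -0.0378, 0.0804]
tool_rot: [0.871, -0.453, -0.169, -0.087]
wrist_force: [0.0, 0.3, -0.5]
grip_width: 0.0879
```

```bash
python3 - <<'E'
from tgt import *
log()
c=cam('wrist');cv2.imwrite('pics/wrist14.png',c['image'])
c=cam('side');I=c['image'][150:230,280:360];cv2.imwrite('pics/side14.png',cv2.resize(I,None,fx=7,fy=7,interpolation=cv2.INTER_CUBIC))
E
```

```text
14.73 w 0.0879 [ 0.605  -0.0378  0.0804] F [ 0.0332  0.3034 -0.5446] q [-0.2629  0.9667 -0.4226  2.0393  1.6525  1.515   1.7839]
```

View pics/wrist14.png

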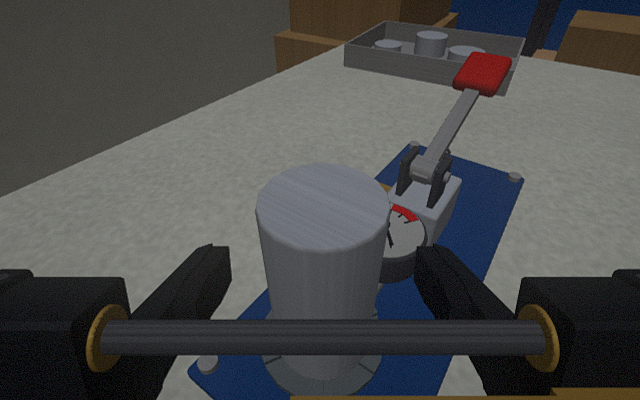

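View pics/side14.png

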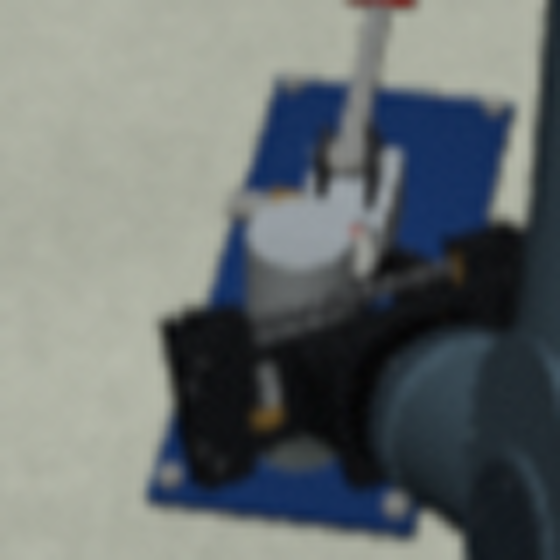

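drive_tool(deltas=[[[-0.02, 0, 0], [0, 0, 0], 1], [[-0.045, 0, 0], [0, 0, 0], 1], [[-0.075, 0, 0], [0, 0, 0], 1], [[-0.11, 0, 0], [0, 0, 0], 1], [[-0.15, 0, 0], [0, 0, 0], 1]])

```text
time: 15.25
eef_pos: [0.5244, 0.0758, 0.137]
tool_rot: [0.87, -0.454, -0.169, -0.087]
wrist_force: [0.6, 0.9, 1.0]
grip_width: 0.0883
```

```bash
python3 - <<'E'
from tgt import *
log()
c=cam('wrist');cv2.imwrite('pics/wrist15.png',c['image'])
c=cam('side');I=c['image'][150:230,280:360];cv2.imwrite('pics/side15.png',cv2.resize(I,None,fx=7,fy=7,interpolation=cv2.INTER_CUBIC))
E
```

```text
15.25 w 0.0883 [0.5244 0.0758 0.137 ] F [0.6328 0.9483 0.9608] q [-0.4429  0.8872 -0.5722  2.0444  1.3861  1.6702  1.7719]
```

View pics/wrist15.png

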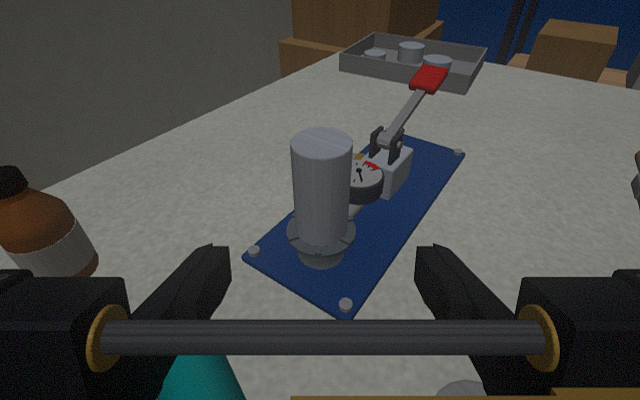

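```bash
python3 - <<'E'
from kin2 import *
v,E=fit2(data());print(E.max(0))
q0=np.array(robot.sense()['joint_positions'])
# reported tcp is 31mm beyond real tip
for al in(0,25):
  for psi in range(-180,180,30):
    r=Rdown(psi-180,al);P=np.array([.586,-.243,.11])+.031*r.as_matrix()[:,0]
    q,e,a=ik2(v,P,r,q0,3)
    if e<.001 and a<.3: print(al,psi,q,'dmax',np.abs(q-q0).max().round(2),'margin',np.minimum(q-LO,HI-q).min().round(2))
E
```

```text
[0.0004 0.0519]
0 -180 [ 0.7601  0.7586 -0.6473  1.6411  0.5442  0.9293  1.4816] dmax 1.21 margin 0.62
0 -150 [ 0.8648  0.8232 -0.8237  1.6346  0.694   0.9996  1.9032] dmax 1.31 margin 0.45
0 -120 [ 0.9497  0.9003 -0.9846  1.6297  0.8318  1.0824  2.3398] dmax 1.4 margin 0.29
0 -90 [ 1.0503  1.0511 -1.2249  1.6241  1.0392  1.2447  2.75  ] dmax 1.5 margin 0.01
0 120 [ 0.5279  0.6813 -0.2943  1.6563  0.2477  0.8409  0.6532] dmax 1.14 margin 0.65
0 150 [ 0.6457  0.7117 -0.469   1.6485  0.3941  0.8769  1.0665] dmax 1.09 margin 0.69
25 -180 [ 0.5756  0.9778 -0.5817  1.2448  0.5204  1.5088  1.5193] dmax 1.02 margin 0.4
25 -150 [ 0.5359  0.9292 -0.6161  1.3705  0.7137  1.4383  1.8564] dmax 0.98 margin 0.47
25 -120 [ 0.5356  0.8516 -0.6497  1.5574  0.8991  1.285   2.1708] dmax 0.98 margin 0.59
25 -90 [ 0.579   0.7616 -0.6758  1.7593  1.0794  1.0665  2.4827] dmax 1.03 margin 0.28
25 150 [ 0.6403  0.9788 -0.5343  1.2188  0.3127  1.4702  1.1691] dmax 1.09 margin 0.44
```

```bash
cat > pp.py <<'E'
from kin2 import *
v,E=fit2(data())
r=Rdown(0,0);P=np.array([.586,-.243,.20-.031])
qg=ik2(v,P,r,np.array([.76,.7,-.65,1.6,.54,.95,1.48]),3)[0]
E
python3 - <<'E'
from pp import *
q0=np.array(robot.sense()['joint_positions'])
p,rr=cur()
# first raise
Pm=np.array([.47,.10,.33])
qm,e,a=ik2(v,Pm,Rdown(-235,40),q0,4);print('qm',qm,e,a)
for A,B,n in((q0,qm,2),(qm,qg,6)):
  for s in np.arange(1,n+1)/n:
    P2,r2=fk2(A+s*(B-A),v);print(np.round(P2,3),'a',np.round(r2.as_matrix()[:,0],2),*delta(p,rr,P2,r2),np.linalg.norm(delta(p,rr,P2,r2)[1]).round(2));p,rr=P2,r2
E
```

```text
qm [-0.1536  0.202  -0.7332  1.9773  0.825   1.3549  2.5307] 4.602923258240957e-06 0.003361266850141099
[0.503 0.073 0.232] a [ 0.38 -0.71 -0.59] [-0.0403  0.0229 -0.0862] [-0.0055 -0.2504  0.1061] 0.27
[0.47 0.1  0.33] a [ 0.37 -0.53 -0.77] [-0.0893  0.0198 -0.0544] [-0.0165 -0.234  -0.097 ] 0.25
[0.496 0.061 0.298] a [ 0.23 -0.49 -0.84] [ 0.0547  0.001  -0.0156] [ 0.3149 -0.114   0.1141] 0.35
[0.521 0.016 0.268] a [ 0.11 -0.42 -0.9 ] [ 0.0528 -0.0085 -0.0257] [ 0.3318 -0.0943  0.1161] 0.36
[ 0.545 -0.035  0.241] a [ 0.03 -0.33 -0.94] [ 0.0493 -0.022  -0.0326] [ 0.3466 -0.0773  0.1138] 0.37
[ 0.565 -0.095  0.215] a [-0.02 -0.22 -0.98] [ 0.0443 -0.0384 -0.0348] [ 0.3592 -0.0641  0.1086] 0.38
[ 0.58  -0.164  0.191] a [-0.03 -0.1  -0.99] [ 0.0379 -0.0561 -0.0312] [ 0.3697 -0.0551  0.1022] 0.39
[ 0.586 -0.243  0.169] a [ 0. -0. -1.] [ 0.0301 -0.0732 -0.0214] [ 0.3779 -0.0501  0.0962] 0.39
```

drive_tool(deltas=[[[-0.013, 0.008, -0.029], [-0.002, -0.083, 0.035], 0.5], [[-0.027, 0.015, -0.057], [-0.004, -0.167, 0.071], 0], [[-0.04, 0.023, -0.086], [-0.005, -0.25, 0.106], -1]])

```text
time: 15.6
eef_pos: [0.5028, 0.0676, 0.2304]
tool_rot: [0.817, -0.484, -0.285, -0.131]
wrist_force: [0.6, 0.3, 0.3]
grip_width: 0.0702
```

```bash
python3 - <<'E'
from pp import *
log();p,rr=cur()
q0=np.array(robot.sense()['joint_positions'])
qm=np.array([-.1536,.202,-.7332,1.9773,.825,1.3549,2.5307])
for s in(0,1/3,2/3,1):
    P2,r2=fk2(qm+s*(qg-qm),v)
    P2=P2+[0,0,.03*(0<s<1)]
    print(*delta(p,rr,P2,r2));p,rr=P2,r2
E
```

```text
15.6 w 0.0702 [0.5028 0.0676 0.2304] F [0.5825 0.3417 0.3475] q [-0.2314  0.5734 -0.7365  2.0082  1.1325  1.5544  2.1391]
[-0.0944  0.0184 -0.053 ] [-0.0153 -0.2342 -0.1068]
[ 0.0873  0.006  -0.0549] [ 0.6454 -0.2076  0.2342]
[ 0.0999 -0.0415 -0.0738] [ 0.7053 -0.1398  0.2251]
[ 0.1058 -0.1092 -0.0702] [ 0.7475 -0.1037  0.1995]
```

drive_tool(deltas=[[[-0.031, 0.006, -0.018], [-0.005, -0.078, -0.036], -1], [[-0.063, 0.012, -0.035], [-0.01, -0.156, -0.071], -1], [[-0.094, 0.018, -0.053], [-0.015, -0.234, -0.107], -1]])

```text
time: 15.85
eef_pos: [0.4703, 0.1, 0.3318]
tool_rot: [0.805, -0.418, -0.372, -0.197]
wrist_force: [0.8, -0.3, 0.4]
grip_width: 0.0504
```

```bash
python3 - <<'E'
from pp import *
log();p,rr=cur()
qm=np.array(robot.sense()['joint_positions'])
for s in(.25,.5,.75,1):
    P2,r2=fk2(qm+s*(qg-qm),v)
    P2=P2+[0,0,.03*(0<s<1)]
    print(P2,*delta(p,rr,P2,r2));p,rr=P2,r2
E
```

```text
15.85 w 0.0504 [0.4703 0.1    0.3318] F [ 0.8042 -0.2885  0.4027] q [-0.0111  0.233  -0.9046  1.9735  0.8635  1.391   2.4981]
[0.5075 0.0385 0.3145] [ 0.0595  0.0049 -0.0436] [ 0.4806 -0.1743  0.1785]
[ 0.5428 -0.0357  0.2727] [ 0.0761 -0.0211 -0.0476] [ 0.5158 -0.1256  0.1746]
[ 0.5719 -0.1284  0.2348] [ 0.0658 -0.0586 -0.0559] [ 0.5422 -0.0908  0.1574]
[ 0.586 -0.243  0.169] [ 0.0816 -0.0964 -0.0413] [ 0.5602 -0.0719  0.1359]
```

drive_tool(deltas=[[[0.012, 0.001, -0.009], [0.096, -0.035, 0.036], -1], [[0.024, 0.002, -0.017], [0.192, -0.07, 0.071], -1], [[0.036, 0.003, -0.026], [0.288, -0.105, 0.107], -1], [[0.048, 0.004, -0.035], [0.384, -0.14, 0.143], -1], [[0.06, 0.005, -0.044], [0.48, -0.174, 0.178], -1]])

```text
time: 16.27
eef_pos: [0.5085, 0.0362, 0.3131]
tool_rot: [0.659, -0.547, -0.344, -0.385]
wrist_force: [0.1, -0.8, 0.6]
grip_width: 0.0168
```

drive_tool(deltas=[[[0.015, -0.004, -0.01], [0.103, -0.025, 0.035], -1], [[0.03, -0.008, -0.019], [0.206, -0.05, 0.07], -1], [[0.046, -0.013, -0.029], [0.31, -0.075, 0.105], -1], [[0.061, -0.017, -0.038], [0.413, -0.1, 0.14], -1], [[0.076, -0.021, -0.048], [0.516, -0.126, 0.175], -1]])

```text
time: 16.68
eef_pos: [0.5433, -0.0386, 0.271]
tool_rot: [-0.467, 0.647, 0.266, 0.542]
wrist_force: [0.1, 0.6, 0.5]
grip_width: 0.0004
```

drive_tool(deltas=[[[0.013, -0.012, -0.011], [0.108, -0.018, 0.031], -1], [[0.026, -0.023, -0.022], [0.217, -0.036, 0.063], -1], [[0.039, -0.035, -0.034], [0.325, -0.054, 0.094], -1], [[0.053, -0.047, -0.045], [0.434, -0.073, 0.126], -1], [[0.066, -0.059, -0.056], [0.542, -0.091, 0.157], -1]])

```text
time: 17.1
eef_pos: [0.5723, -0.1324, 0.2333]
tool_rot: [-0.241, 0.703, 0.145, 0.653]
wrist_force: [0.6, 0.9, -0.5]
grip_width: 0.0005
```

```bash
python3 - <<'E'
from pp import *
log();p,rr=cur()
print(*delta(p,rr,(.586,-.243,.19),Rdown(0)))
E
```

```text
17.1 w 0.0005 [ 0.5723 -0.1324  0.2333] F [ 0.5523  0.9369 -0.4692] q [ 0.4505  0.4625 -0.5323  1.659   0.4154  1.1503  1.8998]
[ 0.0589 -0.0956 -0.0411] [ 0.5525 -0.0723  0.1377]
```

drive_tool(deltas=[[[0.012, -0.019, -0.008], [0.11, -0.014, 0.028], -1], [[0.024, -0.038, -0.016], [0.22, -0.029, 0.055], -1], [[0.035, -0.057, -0.025], [0.33, -0.043, 0.083], -1], [[0.047, -0.076, -0.033], [0.44, -0.058, 0.11], -1], [[0.059, -0.096, -0.041], [0.552, -0.072, 0.138], -1]])

```text
time: 17.52
eef_pos: [0.5865, -0.2432, 0.19]
tool_rot: [-0.0, 0.707, 0.0, 0.707]
wrist_force: [0.3, 0.0, 0.5]
grip_width: 0.0006
```

drive_tool(deltas=[[[0, 0, 0], [0, 0, 0], -1], [[0, 0, 0], [0, 0, 0], -1]])

```text
time: 17.68
eef_pos: [0.5854, -0.2443, 0.1895]
tool_rot: [-0.001, 0.708, 0.001, 0.706]
wrist_force: [0.4, 0.1, 0.7]
grip_width: 0.0004
```

```bash
python3 - <<'E'
from pp import *
log();p,rr=cur()
print(*delta(p,rr,(.586,-.243,.19),Rdown(0)))
c=cam('wrist');cv2.imwrite('pics/wrist16.png',c['image'])
t=p-.031*rr.as_matrix()[:,0];print('tip px',proj(c,t),'pad exp px',proj(c,[.586,-.2415,.122]))
for k in pinpoint('wrist','lever_pad')[:2]:print(k,atz(c,k['centre'],.122))
c=cam('top');I=c['image'][160:220,320:420];cv2.imwrite('pics/top16.png',cv2.resize(I,None,fx=8,fy=8,interpolation=cv2.INTER_CUBIC))
c=cam('side');I=c['image'][110:230,280:400];cv2.imwrite('pics/side16.png',cv2.resize(I,None,fx=5,fy=5,interpolation=cv2.INTER_CUBIC))
E
```

```text
17.68 w 0.0004 [ 0.5854 -0.2443  0.1895] F [0.4474 0.14   0.7121] q [ 0.6126  0.5648 -0.4177  1.5765  0.2543  1.057   1.6999]
[-0.0006  0.0013  0.0006] [ 0.0028 -0.0031  0.0012]
tip px [np.float64(324.99867317481056), np.float64(261.677600518922)] pad exp px [np.float64(327.86292487813006), np.float64(199.66658061535097)]
{'centre': [324.4, 195.6], 'p': 0.93} [ 0.5828 -0.2441  0.122 ]
```

View pics/wrist16.png

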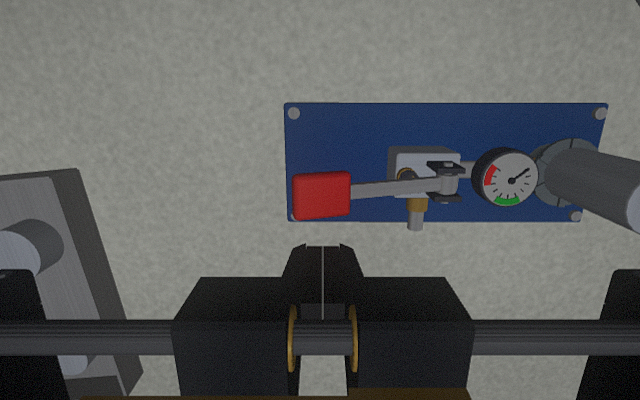

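View pics/top16.png

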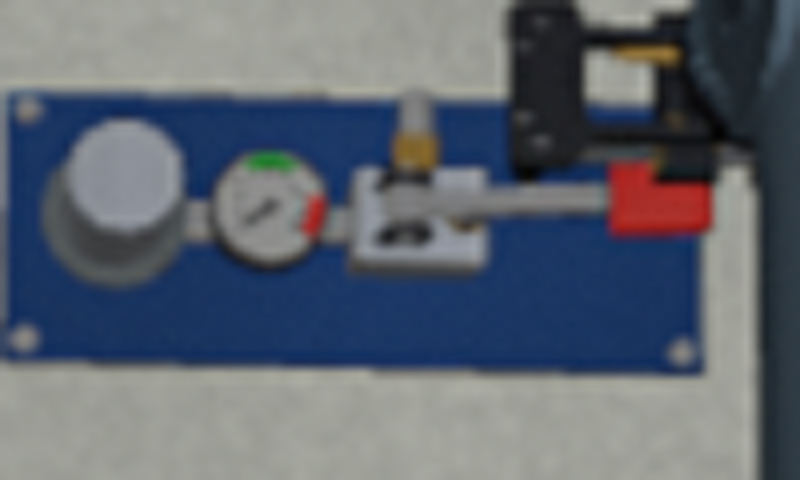

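View pics/side16.png

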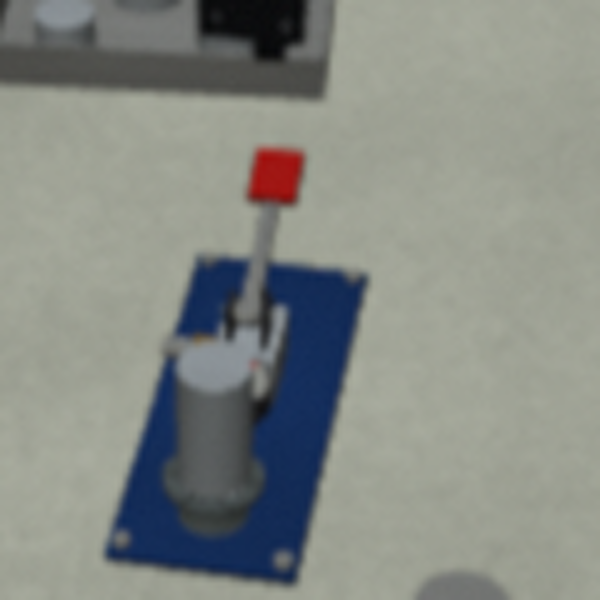

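drive_tool(deltas=[[[0.02, 0, -0.001], [0, 0, 0], -1], [[0.04, 0, -0.002], [0, 0, 0], -1], [[0.06, 0, -0.002], [0, 0, 0], -1], [[0.078, 0, -0.002], [0, 0, 0], -1], [[0.085, 0, -0.002], [0, 0, 0], -1]])

```text
time: 18.3
eef_pos: [0.584, -0.2395, 0.1037]
tool_rot: [-0.003, 0.708, 0.004, 0.706]
wrist_force: [-0.9, -0.1, 0.5]
grip_width: 0.0008
```

drive_tool(deltas=[[[0.002, 0, 0], [0, 0, 0], -1], [[0.004, 0, 0], [0, 0, 0], -1]])

```text
time: 18.47
eef_pos: [0.5857, -0.2407, 0.1024]
tool_rot: [-0.003, 0.707, 0.003, 0.707]
wrist_force: [-0.3, 0.6, 0.3]
grip_width: 0.0006
```

```bash
cat > gz.py <<'E'
from kin2 import *
import sys
n=sys.argv[1]
log();s=robot.sense()
c=cam('wrist');cv2.imwrite(f'pics/wrist{n}.png',c['image'])
c=cam('top');I=c['image'][173:203,336:370];cv2.imwrite(f'pics/top{n}.png',cv2.resize(I,None,fx=16,fy=16,interpolation=cv2.INTER_CUBIC))
E
python3 gz.py 17
```

```text
18.47 w 0.0006 [ 0.5857 -0.2407  0.1024] F [-0.2688  0.5902  0.2587] q [ 0.59    0.662  -0.3906  1.6449  0.3051  0.8951  1.6605]
```

View pics/wrist17.png

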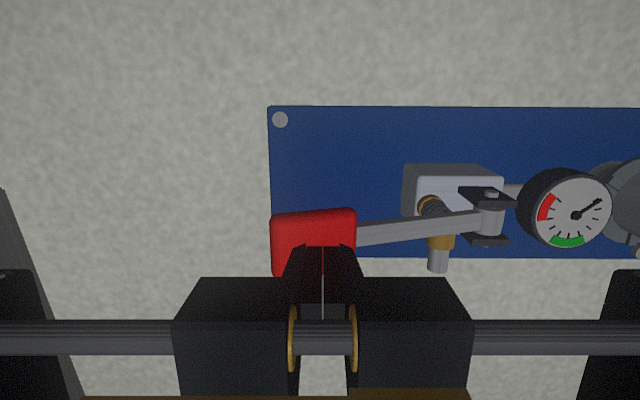

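View pics/top17.png

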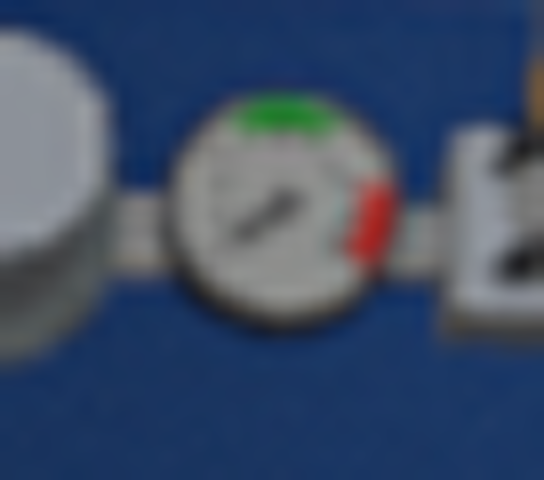

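drive_tool(deltas=[[[0.003, 0, 0], [0, 0, 0], -1], [[0.006, 0, 0], [0, 0, 0], -1], [[0.009, 0, 0], [0, 0, 0], -1], [[0.009, 0, 0], [0, 0, 0], -1]])

```text
time: 18.9
eef_pos: [0.5847, -0.2413, 0.0923]
tool_rot: [-0.003, 0.708, 0.002, 0.707]
wrist_force: [-0.3, 1.1, -0.9]
grip_width: 0.0003
```

drive_tool(deltas=[[[0.003, 0, 0], [0, 0, 0], -1], [[0.006, 0, 0], [0, 0, 0], -1], [[0.006, 0, 0], [0, 0, 0], -1]])

```text
time: 19.15
eef_pos: [0.5854, -0.242, 0.0867]
tool_rot: [-0.003, 0.707, 0.002, 0.707]
wrist_force: [0.3, -0.8, 3.9]
grip_width: 0.0006
```

drive_tool(deltas=[[[0.003, 0, 0], [0, 0, 0], -1], [[0.006, 0, 0], [0, 0, 0], -1], [[0.009, 0, 0], [0, 0, 0], -1], [[0.009, 0, 0], [0, 0, 0], -1]])

```text
time: 19.48
eef_pos: [0.5855, -0.2419, 0.0777]
tool_rot: [-0.003, 0.707, 0.002, 0.707]
wrist_force: [0.8, -2.5, 5.9]
grip_width: 0.0005
```

drive_tool(deltas=[[[0.003, 0, 0], [0, 0, 0], -1], [[0.006, 0, 0], [0, 0, 0], -1], [[0.006, 0, 0], [0, 0, 0], -1]])

```text
time: 19.73
eef_pos: [0.5857, -0.2423, 0.0719]
tool_rot: [-0.003, 0.707, 0.002, 0.707]
wrist_force: [0.5, -1.9, 7.9]
grip_width: 0.0004
```

```bash
python3 gz.py 18
```

```text
19.73 w 0.0004 [ 0.5857 -0.2423  0.0719] F [ 0.5372 -1.9216  7.8675] q [ 0.5814  0.7017 -0.3756  1.6585  0.3248  0.8423  1.6459]
```

View pics/wrist18.png

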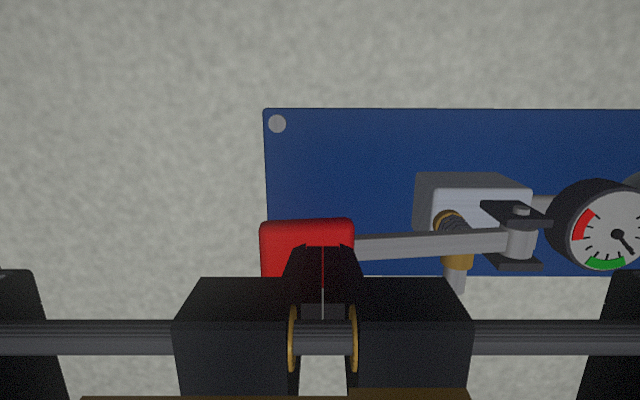

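View pics/top18.png

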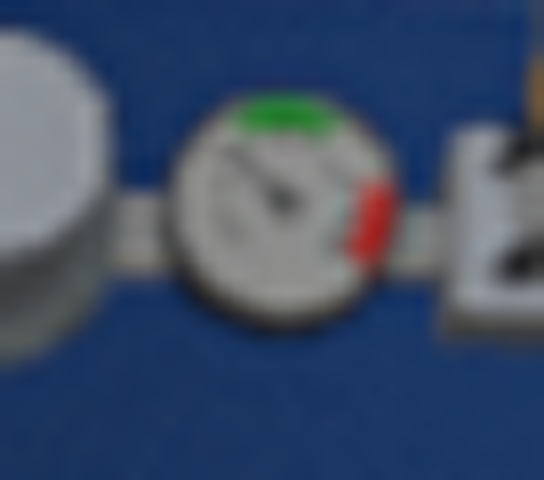

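drive_tool(deltas=[[[0.002, 0, 0], [0, 0, 0], -1], [[0.004, 0, 0], [0, 0, 0], -1], [[0.006, 0, 0], [0, 0, 0], -1], [[0.008, 0, 0], [0, 0, 0], -1], [[0.008, 0, 0], [0, 0, 0], -1]])

```text
time: 20.25
eef_pos: [0.5857, -0.2435, 0.0644]
tool_rot: [-0.003, 0.707, 0.001, 0.707]
wrist_force: [-1.2, -4.4, 7.1]
grip_width: 0.0005
```

```bash
python3 gz.py 19
```

```text
20.25 w 0.0005 [ 0.5857 -0.2435  0.0644] F [-1.2441 -4.3775  7.0975] q [ 0.5791  0.7119 -0.3709  1.6609  0.3305  0.8292  1.642 ]
```

View pics/wrist19.png

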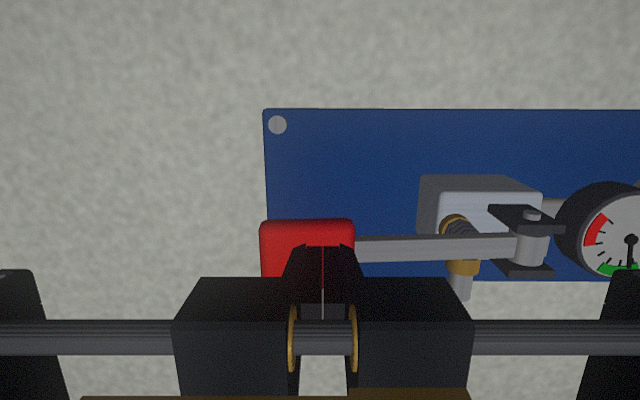

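View pics/top19.png

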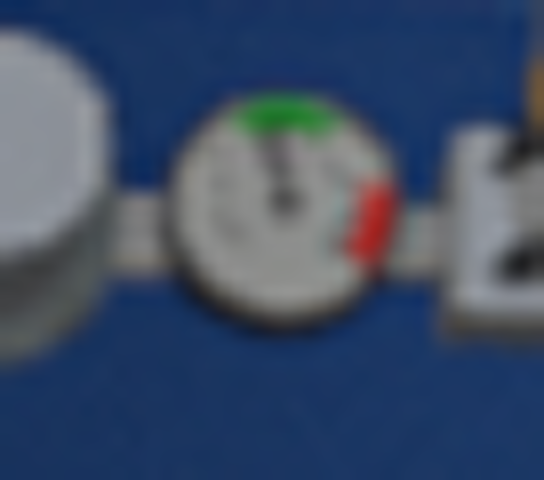

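drive_tool(deltas=[[[0.001, 0, 0], [0, 0, 0], -1], [[0.001, 0, 0], [0, 0, 0], -1], [[0.001, 0, 0], [0, 0, 0], -1], [[0.001, 0, 0], [0, 0, 0], -1], [[0.001, 0, 0], [0, 0, 0], -1]])

```text
time: 20.77
eef_pos: [0.5857, -0.2435, 0.0637]
tool_rot: [-0.003, 0.707, 0.001, 0.708]
wrist_force: [-1.3, -4.9, 6.5]
grip_width: 0.0007
```

drive_tool(deltas=[[[0, 0, 0], [0, 0, 0], -1], [[0, 0, 0], [0, 0, 0], -1], [[0, 0, 0], [0, 0, 0], -1], [[0, 0, 0], [0, 0, 0], -1], [[0, 0, 0], [0, 0, 0], -1]])

```text
time: 21.18
eef_pos: [0.5857, -0.2436, 0.0637]
tool_rot: [-0.003, 0.707, 0.001, 0.708]
wrist_force: [-0.3, -4.3, 7.9]
grip_width: 0.0007
```

drive_tool(deltas=[[[0, 0, 0], [0, 0, 0], -1], [[0, 0, 0], [0, 0, 0], -1], [[0, 0, 0], [0, 0, 0], -1], [[0, 0, 0], [0, 0, 0], -1], [[0, 0, 0], [0, 0, 0], -1]])

```text
time: 21.6
eef_pos: [0.5857, -0.2435, 0.0637]
tool_rot: [-0.003, 0.707, 0.001, 0.708]
wrist_force: [-0.7, -4.7, 7.5]
grip_width: 0.0003
```

drive_tool(deltas=[[[0, 0, 0], [0, 0, 0], -1], [[0, 0, 0], [0, 0, 0], -1], [[0, 0, 0], [0, 0, 0], -1], [[0, 0, 0], [0, 0, 0], -1], [[0, 0, 0], [0, 0, 0], -1]])

```text
time: 22.02
eef_pos: [0.5857, -0.2435, 0.0637]
tool_rot: [-0.003, 0.707, 0.001, 0.707]
wrist_force: [-0.4, -4.4, 8.3]
grip_width: 0.0004
```

drive_tool(deltas=[[[0, 0, 0], [0, 0, 0], -1], [[0, 0, 0], [0, 0, 0], -1], [[0, 0, 0], [0, 0, 0], -1], [[0, 0, 0], [0, 0, 0], -1], [[0, 0, 0], [0, 0, 0], -1]])

```text
time: 22.43
eef_pos: [0.5857, -0.2435, 0.0637]
tool_rot: [-0.003, 0.707, 0.001, 0.707]
wrist_force: [-1.0, -5.3, 7.5]
grip_width: 0.0003
```

```bash
python3 gz.py 20
```

```text
22.43 w 0.0003 [ 0.5857 -0.2435  0.0637] F [-1.0097 -5.2977  7.5414] q [ 0.5789  0.7128 -0.3704  1.6611  0.3311  0.828   1.6416]
```

View pics/top20.png

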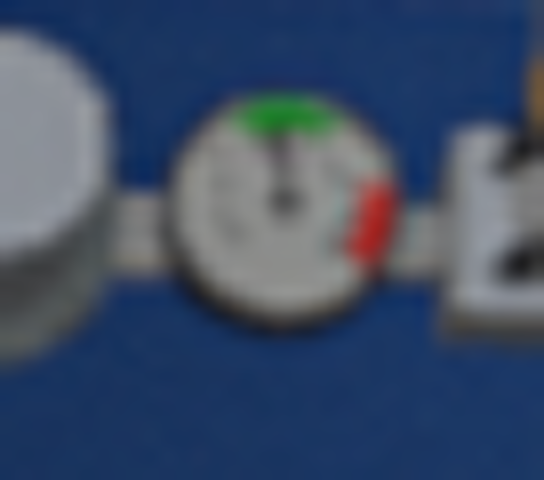

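Needle is at about the middle of the green (top crop, needle pointing to (280,130)) and steady. I keep holding well past three seconds.

drive_tool(deltas=[[[0, 0, 0], [0, 0, 0], -1], [[0, 0, 0], [0, 0, 0], -1], [[0, 0, 0], [0, 0, 0], -1], [[0, 0, 0], [0, 0, 0], -1], [[0, 0, 0], [0, 0, 0], -1]])

```text
time: 22.95
eef_pos: [0.5857, -0.2436, 0.0637]
tool_rot: [-0.003, 0.707, 0.001, 0.708]
wrist_force: [-0.8, -4.5, 7.5]
grip_width: 0.0004
```

drive_tool(deltas=[[[0, 0, 0], [0, 0, 0], -1], [[0, 0, 0], [0, 0, 0], -1], [[0, 0, 0], [0, 0, 0], -1], [[0, 0, 0], [0, 0, 0], -1], [[0, 0, 0], [0, 0, 0], -1]])

```text
time: 23.37
eef_pos: [0.5857, -0.2435, 0.0637]
tool_rot: [-0.003, 0.707, 0.001, 0.708]
wrist_force: [-0.2, -4.2, 7.8]
grip_width: 0.0004
```

drive_tool(deltas=[[[0, 0, 0], [0, 0, 0], -1], [[0, 0, 0], [0, 0, 0], -1], [[0, 0, 0], [0, 0, 0], -1], [[0, 0, 0], [0, 0, 0], -1], [[0, 0, 0], [0, 0, 0], -1]])

```text
time: 23.78
eef_pos: [0.5857, -0.2436, 0.0636]
tool_rot: [-0.003, 0.707, 0.001, 0.707]
wrist_force: [1.0, -4.3, 8.6]
grip_width: 0.0006
```

drive_tool(deltas=[[[0, 0, 0], [0, 0, 0], -1], [[0, 0, 0], [0, 0, 0], -1], [[0, 0, 0], [0, 0, 0], -1], [[0, 0, 0], [0, 0, 0], -1], [[0, 0, 0], [0, 0, 0], -1]])

```text
time: 24.2
eef_pos: [0.5857, -0.2436, 0.0637]
tool_rot: [-0.003, 0.707, 0.001, 0.707]
wrist_force: [-0.2, -5.6, 8.1]
grip_width: -0.0001
```

```bash
python3 gz.py 21; python3 - <<'E'
from h import *
c=cam('side');I=c['image'][110:350,230:430];cv2.imwrite('pics/side21.png',cv2.resize(I,None,fx=2.5,fy=2.5,interpolation=cv2.INTER_CUBIC))
E
```

```text
24.2 w -0.0001 [ 0.5857 -0.2436  0.0637] F [-0.2449 -5.6496  8.1155] q [ 0.5789  0.7128 -0.3704  1.6611  0.3311  0.828   1.6416]
```

View pics/top21.png

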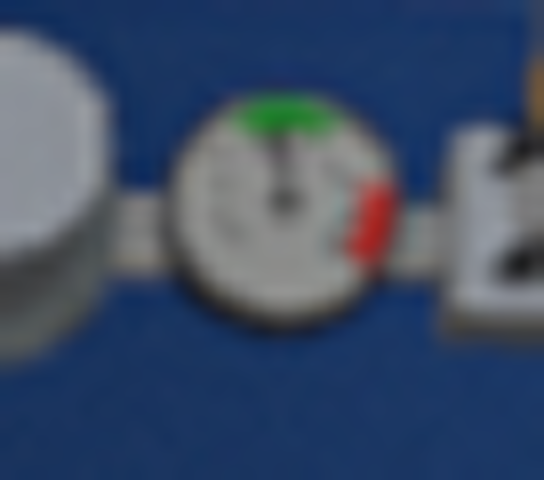

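View pics/side21.png

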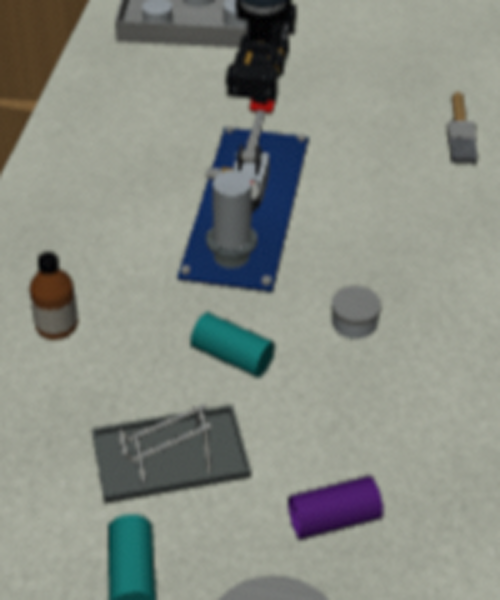

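The needle is mid-green and the cup stands on its seat. The bystanders look unmoved, and the lever has been held for about 4 s. I'm handing in.

```bash
python3 -c "
from station import robot
print(robot.sign_off())"
```

```text
the job is handed in; nothing more can be done
None
```

The cup is mouth-down on the blue stand's peg and released. I handed the job in with the red lever still held in the green, after about 24 s; no verdict was reported.

- **Cup:** I took the silver cup from the drainer and left the purple and turquoise look-alikes alone. Contact came at the expected seat height, with an upward push of about 10 N. After I let go, the wrist and side pictures showed it upright on the seat.
- **Lever:** I pressed the pad with the closed fingers, in small steps. The last top-camera pictures show the needle mid-green, and it was never seen near the red in any picture. It was held there about 4 s, steady at about 8 N, which matches the 8.2 N given for lever 0.25.
- **Bystanders:** the tin, bottle and brush look unmoved in the last side picture.

**What disagreed:**
- **Tool tip:** the real fingertips sit about 31 mm behind the reported TCP. My first grip closed too high on the cup (38 mm instead of 50 mm), so I opened, went lower and gripped again. I allowed for this offset from then on.
- **Camera positions:** the top camera was about 1 pixel (4 mm) off from the wrist camera, so I aligned the cup and peg by comparing them within the same view.
- **Reach:** the arm could not place the cup pointing straight out from its base, so I placed it with the tool turned about 55 degrees sideways.

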